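Stock the chutney crate, then raise and lock the sign stand's mast

TASK

Get this end of the cheese counter ready: stand the two loose jars upright in the two empty cells of the wooden crate, one to a cell. Then take hold of the sign stand's mast, draw it up until its dark ring mark is level with the top of the clamp and, holding it there, swing the clamp's lever fully shut with the side of the hand that holds the mast (it goes clockwise seen from above). Finish still gripping the mast at its mark, so that I can slot the sign in; leave the third jar, the cheeses and the knife where they are.

Things in the scene. Friction and masses are not known exactly. Their poses are not given: they have to be found in the camera images.
- jar1_mid (a point): Loose jar of chutney: amber glass, paper label, steel lid; round, upright, 56 mm across, 89 mm tall, about 0.26 kg. This point is its centre, half-way up (44.5 mm above its underside); z is the jar's axis. The jar starts on the counter between the robot and the crate and stand.
- jar2_mid (a point): The second loose jar, the same in every way as the first; this point is its centre.
- jar1: The same first jar; origin at the centre of its underside.
- jar2: The same second jar; origin at the centre of its underside.
- jar3: A third jar of the same kind, already standing in cell 2; leave it. Origin at the centre of its underside.
- crate: Low open display crate of brown wood, fixed to the counter: 86 mm (its x) by 240 mm (its y), long walls and dividers 36 mm high, the two end boards 50 mm high, all 6 mm thick. Three cells in a row along its y, each 74 mm (x) by 72 mm (y) inside, floor 6 mm above the counter. Origin at the centre of its underside. It turns by up to 15 degrees either way and stands left or right of the stand.
- cell0 (a point): Centre of the floor of cell 0, the end cell at the crate's -y end; empty.
- cell1 (a point): Centre of the floor of cell 1, the middle cell; empty. The third jar stands in the next cell, 78 mm on in the crate's +y.
- stand: Counter sign stand, fixed: round light-grey cast metal base 124 mm across, an upright steel tube 30 mm across, a black clamp collar 39 mm across whose top is 142 mm above the counter, and out of it a mast. Origin at the centre of its underside, under the mast; z up. It turns by up to 46 degrees either way.
- clamp_rim (a point): Centre of the clamp's flat top face, on the axis of the mast, 142 mm above the counter. Fixed.
- mast: The sliding mast: round steel rod 22 mm across with a slotted black cap of the same width, about 0.3 kg. It slides easily up and down in the stand and turns, a little stiffly (about 0.1 N m), about its own axis with the hand that grips it firmly. At rest its top is 40 mm above the clamp's top; it drops back by its own weight if let go while the lever is open. The body's origin lies on the mast's axis at the counter while the mast is down, and rises with it.
- mast_top (a point): Centre of the top of the mast's cap.
- mast_mark (a point): The mast's length mark: centre of a black ring 2 mm high round the rod, 70 mm below the top of the cap; hidden in the clamp while the mast is down. It belongs at the height of clamp_rim.
- mast_slide (a joint): How far the mast is drawn up, in m: 0 down, 0.030 when the ring mark is level with the clamp's top, 0.055 at the upper stop.
- lever (a joint): Angle of the clamp's cam lever, in rad: 0 shut against its stop, 1.4 fully open; starts 0.85 to 1.2 open and stays where it is left. It swings about the mast's own axis, growing anticlockwise seen from above, so it shuts clockwise; shut, its paddle points to the stand's -x. Takes about 0.06 N m, up to 0.15 over the last 0.2 rad, where its cam pinches the mast; shut, it locks the mast.
- paddle (a point): Centre of the lever's upright paddle, 32 mm out from the mast's axis, 26 mm above the clamp's top: a black plate 6 mm thick, set edge-on to the mast, 18 to 46 mm out from the axis, from the clamp's top to 57 mm above it, on a ring round the mast. Fingers gripping the mast just above the clamp and turning about the mast's axis run against the paddle's flat side and sweep it round.
- wheel: Small cheese in red wax, 132 mm across, 56 mm high; leave it. Origin at the centre of its underside.
- block: Pale cheese block with a paper band, 70 x 105 x 46 mm; leave it. Origin at the centre of its underside.
- knife: Cheese knife lying flat, wooden handle and steel blade, 225 mm long; leave it. Origin under its middle.
Mind the look-alikes: they are no part of the job. What is shaped like the jar1 but pink or purple is not meant.

How it is judged:
On the way, in this order (a step that is already met when the one before it is completed fails the run):
1. both loose jars stand upright in the two empty cells, one in each, and are let go ((((horizontal distance between jar1_mid and cell0 below 0.014 m and height (world z) of jar1_mid between 0.046 and 0.055 m and angle between jar1_mid's own z axis and vertical below 0.09 rad) and (horizontal distance between jar2_mid and cell1 below 0.014 m and height (world z) of jar2_mid between 0.046 and 0.055 m and angle between jar2_mid's own z axis and vertical below 0.09 rad)) or ((horizontal distance between jar1_mid and cell1 below 0.014 m and height (world z) of jar1_mid between 0.046 and 0.055 m and angle between jar1_mid's own z axis and vertical below 0.09 rad) and (horizontal distance between jar2_mid and cell0 below 0.014 m and height (world z) of jar2_mid between 0.046 and 0.055 m and angle between jar2_mid's own z axis and vertical below 0.09 rad))) and contact force between the fingers and jar1 below 0.2 N and contact force between the fingers and jar2 below 0.2 N), for 0.3 s.
2. the mast is gripped and held with its mark within 5 mm of the clamp's top while the lever is still open (over 0.5 rad) (z of mast_mark in the frame of clamp_rim between -0.005 and 0.005 m and contact force between the fingers and mast above 3 N and value of joint lever above 0.5 rad), for 0.2 s.
At the end, for the whole second after the job is handed in: The two jars stand upright one in each of cells 0 and 1 (within 14 mm of the cell's centre, on its floor), not touched; the lever is shut (below 0.12 rad), the mast's mark is within 5 mm of the clamp's top, and the fingers still grip the mast with more than 3 N, at rest (all of step 1 and z of mast_mark in the frame of clamp_rim between -0.005 and 0.005 m and value of joint lever below 0.12 rad and contact force between the fingers and mast above 3 N and linear speed of mast below 0.03 m/s); the arm keeps its last pose, push and grip.
It fails at once if the lever is shut (below 0.35 rad) while the mast's mark is more than 7 mm from the clamp's top (value of joint lever below 0.35 rad and not (z of mast_mark in the frame of clamp_rim between -0.007 and 0.007 m)).
It fails at once if the third jar is moved by more than 20 mm (distance of jar3 from where it was at the start of the episode above 0.02 m).
It fails at once if a cheese or the knife is moved by more than 30 mm (distance of any of wheel, block, knife from where it was at the start of the episode above 0.03 m).
It fails at once if a loose jar is knocked over (angle between any of jar1, jar2's own z axis and vertical above 0.6 rad).
It also fails if it takes over 70 s, if anything falls off the work surface, if the arm or the gripper's body presses on something with over 40 N, if the wrist force passes 120 N, or if a joint passes its speed limit or range.

ROBOT

A 6-joint arm with a two-finger parallel gripper is mounted at the origin on the work surface. World frame = base frame: x ahead of the robot, y to its left, z up, the work surface at z = 0. Lengths are in m, angles in rad, forces in N, time in s.
With the tool pointing down it reaches from about 0.25 to 0.85 m from the base axis. Payload 12.5 kg.
Tool frame: the origin (TCP) lies midway between the tips of the shut fingers; the grasp point (between the pads) lies 19 mm behind it; z points along the fingers, y is the line along which they close (so a half turn about z gives the same grasp; the last joint's range is limited). The gripper opens to 93 mm and grips with 3 to 60 N. Pads are 15 mm wide; open, the fingers measure 128 mm over their backs; the gripper's body (75 mm by 188 mm) begins 65 mm behind the grasp point.
Start: joints at [-1.288, 0.351, 1.652, -0, 1.139, -0.085], TCP at [0.198, -0.513, 0.186] pointing down, gripper open.
Joint ranges: [-2.75, 2.75], [-0.79, 2.1], [0.01, 2.65], [-1.57, 4.71], [0.07, 3.14], [-2.87, 2.87]. Speed limits (rad/s): [2.22, 2.22, 2.79, 3.14, 3.14, 3.14].

INTERFACE

Orientations are given as a rotation vector (axis times angle).
In Python, from rig import env, cams gives the robot as it stands.
- The arm moves only by the tool step_arm, never from a script. Its argument "deltas" is a list of rows, each an object of numbers: "rx", "ry", "rz": the turn, a rotation vector about the tool's x, y, z in rad; "tx", "ty", "tz": the shift along the tool's x, y, z in mm; "claw": the finger opening in mm, from 0 to 93. A call has 1 to 10 rows; each row shifts and turns the commanded pose from where the row before left it, along the tool's axes as they then stand; what a row does not reach is not made up. A row lasts 1/12 s, in which the tool goes at most 41.7 mm and 7.16 degrees, less where a joint would pass 70% of its speed; a pose out of reach is approached as far as the arm can. A call is refused whole if a number of a shift passes 41.7 or a number of a turn 0.125, either way. A call with a gripper value outside its range is refused whole. The fingers move at their own pace and stop on an object; the grip force is fixed at half the most. Time passes only in rows, so rows that do not move let the fingers close. It gives the time, the measured TCP pose, the force, the opening and the grip force at its end, in the units of the state.
- env.sense(): the state, without advancing time (a new reading comes with each control period).
- cams.camera(name): name is "scene" or "top" or "wrist"; returns a dict with "frame" (480x640x3 uint8, red, green, blue), "depth" (480x640 float32, m along the optical axis (not along the pixel's ray), 0 where there is no reading), "K" (3x3 intrinsics, pixels), "k1" (the pictures are not rectified: a ray, as slopes to the right and down, at radius r is drawn at 1 + k1 r^2 times it, then the intrinsics apply), "xyz" and "attitude" of the camera in the world. Camera axes: x right, y down, z forward; pixel columns grow to the right and rows downward; lengths in m; the calibration is good to about 2 mm. A picture is of the moment at which its call begins.
- env.sign_off(): hands the job in; it is judged then, once.
The state is a dict: "clock": time; "joint_positions": joint angles; "dq": joint speeds; "joint_torque": joint torques, N m; "tcp_pos": TCP position; "tool_rot": TCP orientation; "contact_force": force on the tool from outside, world axes, zero at the start; "ft_torque": the same for the moment, N m; "opening": opening from 0.0 (shut) to 1.0 (fully open); "finger_force": force on a finger pad.
Only numpy, scipy, OpenCV 4.12 (cv2) and the standard library are available. Lean on these libraries where they do the work, as an engineer would, in place of code of your own. Each camera call takes 0.05 s, during which the arm holds its last target. There are 200 camera calls.

## Working session

There is one attempt and no reset: what is moved stays moved. The work goes in short steps, Python scripts to look and compute and a tool call to move; the robot and the scene stay as the last step left them, time stands still between calls to the robot, and variables do not carry over. Pictures are saved under pics/ and viewed, at most 10 in all, crops included, and the job is handed in when it is done.

Besides the shell and the picture viewer there is one more tool, called after "Request:" in YAML: its name, and indented under it one key for each argument. step_arm: Moves the arm, as the interface text tells. Its arguments: {"type":"object","properties":{"deltas":{"type":"array"}},"required":["deltas"]}

```bash
ls; mkdir -p pics; cat > h.py <<'E'
import numpy as np, cv2
from scipy.spatial.transform import Rotation as R
from rig import env, cams
def get(n):
    c=cams.camera(n); np.savez('%s.npz'%n,**{k:np.asarray(v) for k,v in c.items()}); return c
def load(n): return dict(np.load('%s.npz'%n))
def att(c):
    a=np.asarray(c['attitude'],float)
    return a if a.shape==(3,3) else R.from_rotvec(a).as_matrix() if a.size==3 else R.from_quat(a).as_matrix()
def rays(c,uv):
    uv=np.asarray(uv,float).reshape(-1,1,2)
    p=cv2.undistortPoints(uv,c['K'],np.array([float(c['k1']),0,0,0,0]))[:,0]
    return np.c_[p,np.ones(len(p))]
def plane(c,uv,z):
    d=rays(c,uv)@att(c).T; o=np.asarray(c['xyz']); return o+d*((z-o[2])/d[:,2])[:,None]
def cloud(c):
    v,u=np.mgrid[0:480,0:640]; uv=np.c_[u.ravel(),v.ravel()]
    P=np.asarray(c['xyz'])+(rays(c,uv)*c['depth'].reshape(-1,1))@att(c).T
    return P.reshape(480,640,3)
E
python3 - <<'E'
from h import *
s=env.sense(); print(s)
for n in('top','scene'):
    c=get(n); print(n,c['K'],c['k1'],c['xyz'],c['attitude']); cv2.imwrite('pics/%s0.png'%n,c['frame'][:,:,::-1])
E
```

```text
pics
{'clock': 0.0, 'joint_positions': array([-1.28760271e+00,  3.51240555e-01,  1.65242149e+00, -1.04282801e-05,
        1.13910361e+00, -8.45642232e-02]), 'dq': array([ 2.35187767e-03,  1.74435719e-06, -3.75070994e-04,  3.39661321e-04,
        1.25203444e-03, -1.22814092e-03]), 'joint_torque': array([-1.65845493e-03, -4.97327292e+01, -2.85255057e+01,  6.98199752e-02,
        2.57227285e-02, -9.78781736e-05]), 'tcp_pos': array([ 0.19767021, -0.51284   ,  0.18570008]), 'tool_rot': array([-3.08748334e+00, -5.74216327e-01,  1.97418770e-04]), 'contact_force': array([ 0.32325281,  0.12935985, -0.20872646]), 'ft_torque': array([ 0.00510872, -0.0060919 ,  0.01912332]), 'finger_force': 0.0, 'opening': 1.0000856355885877}
top [[506.33941924   0.         326.69637311]
 [  0.         506.33941924 238.851519  ]
 [  0.           0.           1.        ]] -0.13667216396703563 [0.40452758 0.00454609 1.20026233] [-2.16149687  2.1453252  -0.17201235]
scene [[501.26245577   0.         325.31180633]
 [  0.         501.26245577 233.30560169]
 [  0.           0.           1.        ]] -0.035382875816842026 [1.60063666 0.17458825 0.84816972] [-1.5244918  -1.79316366  0.95318907]
```

View pics/top0.png

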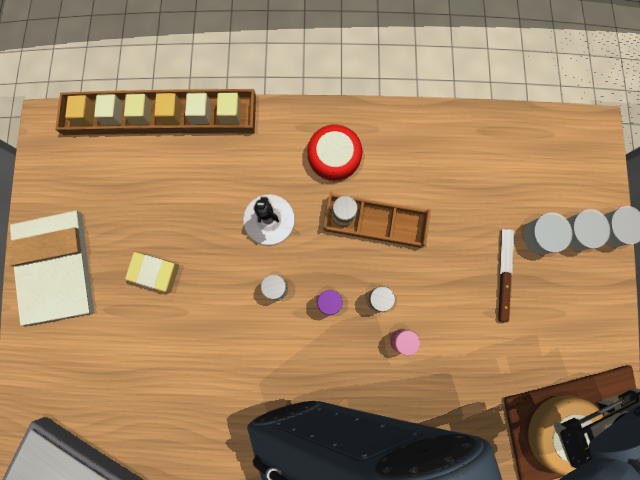

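View pics/scene0.png

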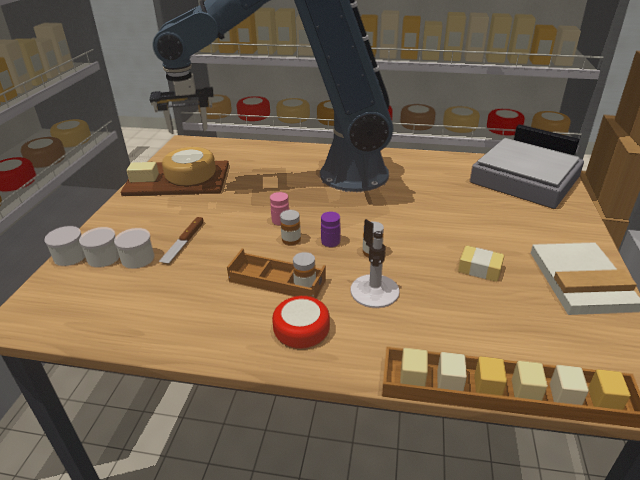

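The top view shows steel-lidded loose jars at (273,287) and (382,299). Possible mix-ups are jar3 in the crate (344,209), the purple (330,302) and pink (405,342) decoys, and the grey pots (552,232). I choose the two steel-lidded, amber jars outside the crate. The stand is at (269,219).

```bash
python3 - <<'E'
from h import *
c=load('top'); P=cloud(c); f=c['frame']
hsv=cv2.cvtColor(f,cv2.COLOR_RGB2HSV)
for n,(u,v) in dict(jA=(273,287),jB=(382,299),j3=(344,209),purple=(330,302),pink=(405,342),wheel=(335,151)).items():
    m=np.zeros((480,640),bool); m[v-28:v+28,u-28:u+28]=1
    top=0.056 if n=='wheel' else 0.089
    m&=abs(P[...,2]-top)<0.008
    if n!='wheel':
        m&= np.hypot(*(P[...,:2]-P[v,u,:2]).transpose(2,0,1))<.04
    pts=P[m]; vv,uu=np.nonzero(m)
    (cu,cv_),r=cv2.minEnclosingCircle(np.c_[uu,vv].astype(np.float32))
    print(n,m.sum(),P[v,u].round(4),pts.mean(0).round(4),'circ',cu,cv_,r,plane(c,[[cu,cv_]],top).round(4))
# crate: points with z .028-.056
m=np.zeros((480,640),bool); m[185:255,315:440]=1
m&=(P[...,2]>.026)&(P[...,2]<.058)
pts=P[m][:,:2].astype(np.float32)
print('crate',cv2.minAreaRect(pts*1000))
# stand
m=np.zeros((480,640),bool); m[180:250,235:305]=1
q=P[m]; 
for lo,hi in((.004,.03),(.12,.15),(.165,.19),(.19,.21)):
    k=(q[:,2]>lo)&(q[:,2]<hi); print(lo,k.sum(),q[k].mean(0).round(4), q[k].min(0).round(3),q[k].max(0).round(3))
crop=cv2.resize(f[180:330,230:440],None,fx=3.8,fy=3.8,interpolation=cv2.INTER_CUBIC)
cv2.imwrite('pics/crop1.png',crop[:,:,::-1])
E
```

```text
jA 495 [0.4584 0.1049 0.0915] [0.4605 0.106  0.0885] circ 272.558837890625 286.20587158203125 12.569975852966309 [[0.4603 0.1062 0.089 ]]
jB 495 [ 0.4339 -0.1337  0.0901] [ 0.4354 -0.134   0.0884] circ 382.0826721191406 298.41339111328125 12.586980819702148 [[ 0.4353 -0.134   0.089 ]]
j3 411 [ 0.6324 -0.0497  0.0968] [ 0.6357 -0.0502  0.0938] circ 344.5 207.5 12.349188804626465 [[ 0.6375 -0.0512  0.089 ]]
purple 494 [ 0.4269 -0.0199  0.0882] [ 0.4273 -0.0182  0.0885] circ 329.2012939453125 301.7954406738281 12.521442413330078 [[ 0.4273 -0.0181  0.089 ]]
pink 470 [ 0.3405 -0.184   0.0879] [ 0.3392 -0.1891  0.0887] circ 407.2322692871094 342.6871032714844 12.429915428161621 [[ 0.339  -0.1887  0.089 ]]
wheel 2144 [ 0.7792 -0.0304  0.0587] [ 0.7832 -0.029   0.0553] circ 334.47772216796875 150.31057739257812 27.12575912475586 [[ 0.7817 -0.0292  0.056 ]]
crate ((623.1349487304688, -129.11575317382812), (242.57325744628906, 87.74234008789062), 80.64559173583984)
0.004 1680 [0.6191 0.1241 0.0116] [0.555 0.041 0.004] [0.722 0.211 0.03 ]
0.12 188 [0.6197 0.1258 0.1371] [0.595 0.092 0.121] [0.653 0.147 0.149]
0.165 120 [0.6194 0.1221 0.1799] [0.594 0.092 0.167] [0.635 0.138 0.19 ]
0.19 42 [0.6042 0.1028 0.1973] [0.595 0.092 0.193] [0.614 0.113 0.202]
```

View pics/crop1.png

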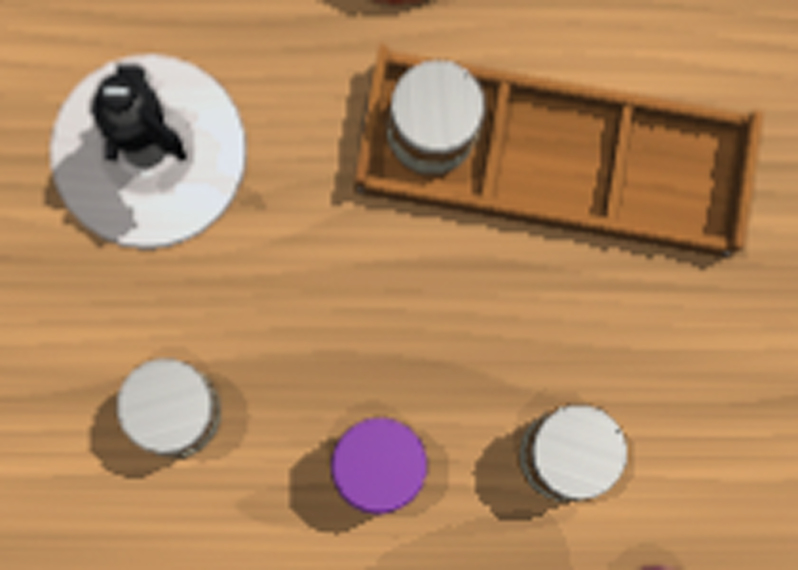

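The crop shows steel lids on both chosen jars and purple on the one between them, so the choice stands. The lever paddle is toward the robot's right of the mast, at crop (178,150). I turn the hand so the fingers close along world x.

Request:
step_arm:
  deltas:
    - {"rz": -0.12}
    - {"rz": -0.12}
    - {"rz": -0.12}
    - {"rz": -0.12}
    - {"rz": -0.12}
    - {"rz": -0.12}
    - {"rz": -0.12}
    - {"rz": -0.12}
    - {"rz": -0.12}
    - {"rz": -0.12}

```text
validation failed for argument at $.de...
```

```bash
cat >> h.py <<'E'
def to(p,az=None):
    s=env.sense(); Rt=R.from_rotvec(s['tool_rot']).as_matrix(); t=np.asarray(s['tcp_pos'])
    print('t',round(s['clock'],2),'tcp',t.round(4),'yaz',np.degrees(np.arctan2(Rt[1,1],Rt[0,1])).round(2),'zax',Rt[:,2].round(4),'open',round(s['opening']*93,1),'ff',np.round(s['finger_force'],1),'q',np.round(s['joint_positions'],2),'F',np.round(s['contact_force'],1))
    if p is not None: print('tool delta mm',((np.asarray(p)-t)@Rt*1000).round(1))
E
python3 -c "
from h import *
to([.435,-.134,.186])"
```

```text
t 0.1 tcp [ 0.1977 -0.5129  0.1858] yaz -68.93 zax [-3.e-04  1.e-03 -1.e+00] open 93.3 ff 0.0 q [-1.29  0.35  1.65  0.    1.14 -0.08] F [-0.5  0.3  0.4]
tool delta mm [ 3.577e+02 -2.682e+02  1.000e-01]
```

Request:
step_arm:
  deltas:
    - {"rx": 0,"ry": 0,"rz": -0.12,"tx": 0,"ty": 0,"tz": 0,"claw": 93}

```text
clock: 0.18
tcp_pos: [0.1977, -0.5129, 0.1859]
tool_rot: [-3.049, -0.756, 0.0]
contact_force: [-0.1, 0.8, 0.9]
opening: 1.002
finger_force: 0.0
```

Request:
step_arm:
  deltas:
    - {"rx": 0,"ry": 0,"rz": -0.12,"tx": 0,"ty": 0,"tz": 0,"claw": 93}
    - {"rx": 0,"ry": 0,"rz": -0.12,"tx": 0,"ty": 0,"tz": 0,"claw": 93}
    - {"rx": 0,"ry": 0,"rz": -0.12,"tx": 0,"ty": 0,"tz": 0,"claw": 93}
    - {"rx": 0,"ry": 0,"rz": -0.12,"tx": 0,"ty": 0,"tz": 0,"claw": 93}
    - {"rx": 0,"ry": 0,"rz": -0.12,"tx": 0,"ty": 0,"tz": 0,"claw": 93}
    - {"rx": 0,"ry": 0,"rz": -0.12,"tx": 0,"ty": 0,"tz": 0,"claw": 93}
    - {"rx": 0,"ry": 0,"rz": -0.12,"tx": 0,"ty": 0,"tz": 0,"claw": 93}
    - {"rx": 0,"ry": 0,"rz": -0.12,"tx": 0,"ty": 0,"tz": 0,"claw": 93}
    - {"rx": 0,"ry": 0,"rz": -0.12,"tx": 0,"ty": 0,"tz": 0,"claw": 93}
    - {"rx": 0,"ry": 0,"rz": 0,"tx": 0,"ty": 0,"tz": 0,"claw": 93}

```text
clock: 1.02
tcp_pos: [0.1977, -0.513, 0.1859]
tool_rot: [-2.218, -2.224, -0.0]
contact_force: [-0.4, 0.1, 0.7]
opening: 1.0
finger_force: 0.0
```

```bash
python3 -c "
from h import *
to([.435,-.134,.186])"
```

```text
t 1.02 tcp [ 0.1977 -0.513   0.1859] yaz 0.15 zax [-2.e-04  6.e-04 -1.e+00] open 93.0 ff 0.0 q [-1.29  0.35  1.65 -0.    1.14 -1.29] F [-0.4  0.1  0.7]
tool delta mm [3.784e+02 2.383e+02 1.000e-01]
```

Request:
step_arm:
  deltas:
    - {"rx": 0,"ry": 0,"rz": 0,"tx": 34,"ty": 21,"tz": 0,"claw": 93}
    - {"rx": 0,"ry": 0,"rz": 0,"tx": 34,"ty": 21,"tz": 0,"claw": 93}
    - {"rx": 0,"ry": 0,"rz": 0,"tx": 34,"ty": 21,"tz": 0,"claw": 93}
    - {"rx": 0,"ry": 0,"rz": 0,"tx": 34,"ty": 21,"tz": 0,"claw": 93}
    - {"rx": 0,"ry": 0,"rz": 0,"tx": 34,"ty": 21,"tz": 0,"claw": 93}
    - {"rx": 0,"ry": 0,"rz": 0,"tx": 34,"ty": 21,"tz": 0,"claw": 93}
    - {"rx": 0,"ry": 0,"rz": 0,"tx": 34,"ty": 21,"tz": 0,"claw": 93}
    - {"rx": 0,"ry": 0,"rz": 0,"tx": 34,"ty": 21,"tz": 0,"claw": 93}
    - {"rx": 0,"ry": 0,"rz": 0,"tx": 34,"ty": 21,"tz": 0,"claw": 93}
    - {"rx": 0,"ry": 0,"rz": 0,"tx": 34,"ty": 21,"tz": 0,"claw": 93}

```text
clock: 1.85
tcp_pos: [0.4094, -0.1719, 0.1863]
tool_rot: [2.23, 2.213, 0.0]
contact_force: [1.2, -0.8, 0.6]
opening: 0.999
finger_force: 0.0
```

Request:
step_arm:
  deltas:
    - {"rx": 0,"ry": 0,"rz": 0,"tx": 19,"ty": 14,"tz": 0,"claw": 93}
    - {"rx": 0,"ry": 0,"rz": 0,"tx": 19,"ty": 14,"tz": 0,"claw": 93}
    - {"rx": 0,"ry": 0,"rz": 0,"tx": 0,"ty": 0,"tz": 0,"claw": 93}

```text
clock: 2.1
tcp_pos: [0.4384, -0.1333, 0.1862]
tool_rot: [-2.227, -2.216, -0.001]
contact_force: [0.3, 0.1, -0.7]
opening: 0.999
finger_force: 0.0
```

```bash
python3 - <<'E'
from h import *
to([.435,-.134,.052])
c=get('wrist'); print(c['xyz'],att(c).round(3).tolist()); cv2.imwrite('pics/w1.png',c['frame'][:,:,::-1])
P=cloud(c); m=abs(P[...,2]-.089)<.008; m&=np.hypot(P[...,0]-.435,P[...,1]+.134)<.045
vv,uu=np.nonzero(m); print(m.sum())
if m.sum()>50:
  (u,v),r=cv2.minEnclosingCircle(np.c_[uu,vv].astype(np.float32)); print(u,v,r,plane(c,[[u,v]],.089),P[m].mean(0))
E
```

```text
t 2.1 tcp [ 0.4384 -0.1333  0.1862] yaz -0.27 zax [ 4.e-04  5.e-04 -1.e+00] open 92.9 ff 0.0 q [-0.4   0.18  1.88  0.    1.08 -0.39] F [ 0.3  0.1 -0.7]
tool delta mm [ -0.8  -3.5 134.2]
[ 0.43853103 -0.04813258  0.38522837] [[1.0, -0.004, -0.001], [-0.004, -0.953, -0.301], [0.0, 0.301, -0.953]]
2644
315.23565673828125 226.939208984375 29.396053314208984 [[ 0.43480348 -0.13144159  0.089     ]] [ 0.4349109  -0.13152541  0.08942994]
```

View pics/w1.png

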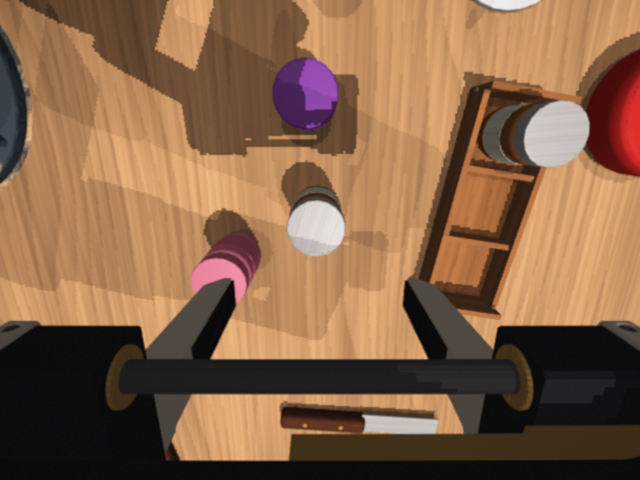

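The wrist view shows the target lid at (316,228), between the fingers and clear of the pink jar at (220,280). Two views agree to 2.5 mm. I descend and grip.

Request:
step_arm:
  deltas:
    - {"rx": 0,"ry": 0,"rz": 0,"tx": 0,"ty": -3.5,"tz": 30,"claw": 93}
    - {"rx": 0,"ry": 0,"rz": 0,"tx": 0,"ty": 0,"tz": 35,"claw": 93}
    - {"rx": 0,"ry": 0,"rz": 0,"tx": 0,"ty": 0,"tz": 35,"claw": 93}
    - {"rx": 0,"ry": 0,"rz": 0,"tx": 0,"ty": 0,"tz": 24,"claw": 93}
    - {"rx": 0,"ry": 0,"rz": 0,"tx": 0,"ty": 0,"tz": 10,"claw": 93}
    - {"rx": 0,"ry": 0,"rz": 0,"tx": 0,"ty": 0,"tz": 0,"claw": 50}
    - {"rx": 0,"ry": 0,"rz": 0,"tx": 0,"ty": 0,"tz": 0,"claw": 50}
    - {"rx": 0,"ry": 0,"rz": 0,"tx": 0,"ty": 0,"tz": 0,"claw": 45}
    - {"rx": 0,"ry": 0,"rz": 0,"tx": 0,"ty": 0,"tz": 0,"claw": 45}
    - {"rx": 0,"ry": 0,"rz": 0,"tx": 0,"ty": 0,"tz": 0,"claw": 45}

```text
clock: 2.98
tcp_pos: [0.4341, -0.1362, 0.0534]
tool_rot: [2.224, 2.216, 0.001]
contact_force: [-0.0, 0.8, 0.2]
opening: 0.692
finger_force: 0.0
```

Request:
step_arm:
  deltas:
    - {"rx": 0,"ry": 0,"rz": 0,"tx": 0,"ty": 0,"tz": 0,"claw": 45}
    - {"rx": 0,"ry": 0,"rz": 0,"tx": 0,"ty": 0,"tz": 0,"claw": 45}
    - {"rx": 0,"ry": 0,"rz": 0,"tx": 0,"ty": 0,"tz": 0,"claw": 45}

```text
clock: 3.23
tcp_pos: [0.434, -0.1361, 0.0528]
tool_rot: [2.224, 2.217, 0.001]
contact_force: [1.4, -0.6, 5.9]
opening: 0.578
finger_force: 30.0
```

Request:
step_arm:
  deltas:
    - {"rx": 0,"ry": 0,"rz": 0,"tx": 0,"ty": 0,"tz": -20,"claw": 45}
    - {"rx": 0,"ry": 0,"rz": 0,"tx": 0,"ty": 0,"tz": -35,"claw": 45}
    - {"rx": 0,"ry": 0,"rz": 0,"tx": 0,"ty": 0,"tz": -35,"claw": 45}
    - {"rx": 0,"ry": 0,"rz": 0,"tx": 0,"ty": 0,"tz": 0,"claw": 45}

```text
clock: 3.57
tcp_pos: [0.4359, -0.1369, 0.1474]
tool_rot: [2.22, 2.213, 0.005]
contact_force: [1.4, -0.2, -1.4]
opening: 0.582
finger_force: 30.0
```

```bash
python3 - <<'E'
from h import *
to([.6104,-.2061,.1428])
c=get('wrist'); cv2.imwrite('pics/w2.png',c['frame'][:,:,::-1])
P=cloud(c); t=np.array(env.sense()['tcp_pos'])
m=np.hypot(P[...,0]-t[0],P[...,1]-t[1])<.05
q=P[m]; k=(q[:,2]>t[2]+.028)&(q[:,2]<t[2]+.045); print('lid in hand',k.sum(),q[k].mean(0),q[k].min(0),q[k].max(0))
# crate from wrist: rim points
m=(P[...,2]>.030)&(P[...,2]<.042)&(P[...,0]>.55)&(P[...,0]<.70)&(P[...,1]<.02)&(P[...,1]>-.27)
r=cv2.minAreaRect((P[m][:,:2]*1000).astype(np.float32)); print('rim wrist',m.sum(),r)
c=load('top'); P=cloud(c)
g=cv2.cvtColor(c['frame'],cv2.COLOR_RGB2HSV)
for z in(.036,):
  m=(abs(P[...,2]-z)<.007)&(P[...,0]>.55)&(P[...,0]<.70)&(P[...,1]<.02)&(P[...,1]>-.27)
  vv,uu=np.nonzero(m); r=cv2.minAreaRect((plane(c,np.c_[uu,vv],z)[:,:2]*1000).astype(np.float32)); print('rim top',m.sum(),r)
E
```

```text
t 3.57 tcp [ 0.4359 -0.1369  0.1474] yaz -0.17 zax [ 0.0072 -0.0031 -1.    ] open 54.2 ff 30.0 q [-0.41  0.23  1.93  0.    0.98 -0.4 ] F [ 1.4 -0.2 -1.4]
tool delta mm [-68.7 174.7   6.1]
lid in hand 8025 [ 0.43511084 -0.13075648  0.18410636] [ 0.39539357 -0.16048274  0.17264413] [ 0.47429096 -0.10604998  0.1896402 ]
rim wrist 6018 ((622.237548828125, -127.75031280517578), (239.9292449951172, 88.56373596191406), 80.66502380371094)
rim top 760 ((622.3723754882812, -128.13174438476562), (241.0372314453125, 87.71878051757812), 80.66709899902344)
```

Request:
step_arm:
  deltas:
    - {"rx": 0,"ry": 0,"rz": 0,"tx": -12,"ty": 29,"tz": 0,"claw": 45}
    - {"rx": 0,"ry": 0,"rz": 0,"tx": -12,"ty": 29,"tz": 0,"claw": 45}
    - {"rx": 0,"ry": 0,"rz": 0,"tx": -12,"ty": 29,"tz": 0,"claw": 45}
    - {"rx": 0,"ry": 0,"rz": 0,"tx": -12,"ty": 29,"tz": 0,"claw": 45}
    - {"rx": 0,"ry": 0,"rz": 0,"tx": -12,"ty": 29,"tz": 0,"claw": 45}
    - {"rx": 0,"ry": 0,"rz": 0,"tx": -12,"ty": 29,"tz": 0,"claw": 45}
    - {"rx": 0,"ry": 0,"rz": 0,"tx": 0,"ty": 0,"tz": 0,"claw": 45}
    - {"rx": 0,"ry": 0,"rz": 0,"tx": 0,"ty": 0,"tz": 0,"claw": 45}

```text
clock: 4.28
tcp_pos: [0.6069, -0.2083, 0.1394]
tool_rot: [-2.222, -2.216, 0.002]
contact_force: [-0.1, 0.7, -1.7]
opening: 0.579
finger_force: 30.0
```

```bash
python3 - <<'E'
from h import *
to([.6097,-.2085,.060])
c=get('top'); P=cloud(c); t=np.array(env.sense()['tcp_pos'])
c=get('wrist'); cv2.imwrite('pics/w2.png',c['frame'][:,:,::-1])
E
```

```text
t 4.28 tcp [ 0.6069 -0.2083  0.1394] yaz -0.17 zax [-0.0033  0.0014 -1.    ] open 53.9 ff 30.0 q [-0.4   0.57  1.44 -0.    1.14 -0.4 ] F [-0.1  0.7 -1.7]
tool delta mm [-0.3  3.1 79.4]
```

View pics/w2.png

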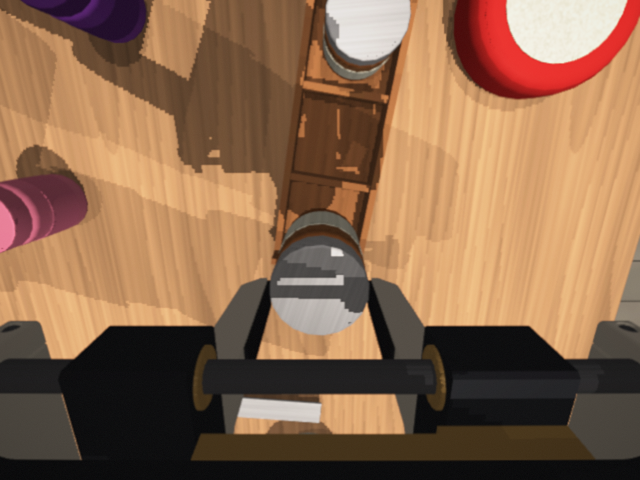

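The wrist view shows the jar held level over cell 0, lid at (320,287). I lower it.

Request:
step_arm:
  deltas:
    - {"rx": 0,"ry": 0,"rz": 0,"tx": 0,"ty": 3,"tz": 20,"claw": 45}
    - {"rx": 0,"ry": 0,"rz": 0,"tx": 0,"ty": 0,"tz": 25,"claw": 45}
    - {"rx": 0,"ry": 0,"rz": 0,"tx": 0,"ty": 0,"tz": 20,"claw": 45}
    - {"rx": 0,"ry": 0,"rz": 0,"tx": 0,"ty": 0,"tz": 10,"claw": 45}
    - {"rx": 0,"ry": 0,"rz": 0,"tx": 0,"ty": 0,"tz": 0,"claw": 45}

```text
clock: 4.8
tcp_pos: [0.6082, -0.2076, 0.0649]
tool_rot: [-2.222, -2.215, 0.003]
contact_force: [-0.2, 0.0, -2.4]
opening: 0.577
finger_force: 30.0
```

```bash
python3 - <<'E'
from h import *
to([.6097,-.2085,.0595])
c=get('wrist'); P=cloud(c)
m=(abs(P[...,2]-.097)<.008)&(np.hypot(P[...,0]-.61,P[...,1]+.205)<.035)
vv,uu=np.nonzero(m); h=cv2.minEnclosingCircle(np.c_[uu,vv].astype(np.float32)); print(h,plane(c,[h[0]],.096),np.median(P[m],0))
E
```

```text
t 4.8 tcp [ 0.6082 -0.2076  0.0649] yaz -0.17 zax [-0.0041  0.0017 -1.    ] open 53.7 ff 30.0 q [-0.4   0.65  1.49  0.    1.   -0.4 ] F [-0.2  0.  -2.4]
tool delta mm [-0.9  1.5  5.4]
((322.5, 282.0), 64.50785064697266) [[ 0.61011372 -0.20135521  0.096     ]] [ 0.60817341 -0.20074318  0.10186083]
```

Request:
step_arm:
  deltas:
    - {"rx": 0,"ry": 0,"rz": 0,"tx": -1.5,"ty": 1,"tz": 3,"claw": 45}
    - {"rx": 0,"ry": 0,"rz": 0,"tx": 0,"ty": 0,"tz": 2.5,"claw": 45}
    - {"rx": 0,"ry": 0,"rz": 0,"tx": 0,"ty": 0,"tz": 0,"claw": 45}
    - {"rx": 0,"ry": 0,"rz": 0,"tx": 0,"ty": 0,"tz": 0,"claw": 45}

```text
clock: 5.18
tcp_pos: [0.6114, -0.21, 0.0623]
tool_rot: [2.224, 2.218, 0.0]
contact_force: [0.5, 0.1, -1.8]
opening: 0.579
finger_force: 30.0
```

Request:
step_arm:
  deltas:
    - {"rx": 0,"ry": 0,"rz": 0,"tx": 0,"ty": 0,"tz": 0,"claw": 60}
    - {"rx": 0,"ry": 0,"rz": 0,"tx": 0,"ty": 0,"tz": 0,"claw": 70}
    - {"rx": 0,"ry": 0,"rz": 0,"tx": 0,"ty": 0,"tz": 0,"claw": 80}
    - {"rx": 0,"ry": 0,"rz": 0,"tx": 0,"ty": 0,"tz": 0,"claw": 85}
    - {"rx": 0,"ry": 0,"rz": 0,"tx": 0,"ty": 0,"tz": 0,"claw": 85}
    - {"rx": 0,"ry": 0,"rz": 0,"tx": 0,"ty": 0,"tz": -20,"claw": 93}
    - {"rx": 0,"ry": 0,"rz": 0,"tx": 0,"ty": 0,"tz": -30,"claw": 93}
    - {"rx": 0,"ry": 0,"rz": 0,"tx": 0,"ty": 0,"tz": -35,"claw": 93}
    - {"rx": 0,"ry": 0,"rz": 0,"tx": 0,"ty": 0,"tz": -35,"claw": 93}
    - {"rx": 0,"ry": 0,"rz": 0,"tx": 0,"ty": 0,"tz": 0,"claw": 93}

```text
clock: 6.02
tcp_pos: [0.614, -0.2111, 0.1892]
tool_rot: [2.218, 2.211, 0.006]
contact_force: [0.3, -1.0, 1.1]
opening: 0.996
finger_force: 0.0
```

```bash
python3 - <<'E'
from h import *
to([.4603,.1050,.186])
c=get('wrist'); P=cloud(c)
m=(abs(P[...,2]-.095)<.008)&(np.hypot(P[...,0]-.61,P[...,1]+.205)<.045)
vv,uu=np.nonzero(m); h=cv2.minEnclosingCircle(np.c_[uu,vv].astype(np.float32)); print(h,plane(c,[h[0]],.095),np.median(P[m],0))
E
```

```text
t 6.02 tcp [ 0.614  -0.2111  0.1892] yaz -0.17 zax [ 0.0097 -0.0041 -0.9999] open 92.6 ff 0.0 q [-0.4   0.52  1.38  0.    1.23 -0.4 ] F [ 0.3 -1.   1.1]
tool delta mm [ 315.6 -154.6    0.4]
((316.4181823730469, 223.3890838623047), 29.77542495727539) [[ 0.61235931 -0.20547965  0.095     ]] [ 0.61208028 -0.20521043  0.09550861]
```

Request:
step_arm:
  deltas:
    - {"rx": 0,"ry": 0,"rz": 0,"tx": 35,"ty": -17.2,"tz": 0,"claw": 93}
    - {"rx": 0,"ry": 0,"rz": 0,"tx": 35,"ty": -17.2,"tz": 0,"claw": 93}
    - {"rx": 0,"ry": 0,"rz": 0,"tx": 35,"ty": -17.2,"tz": 0,"claw": 93}
    - {"rx": 0,"ry": 0,"rz": 0,"tx": 35,"ty": -17.2,"tz": 0,"claw": 93}
    - {"rx": 0,"ry": 0,"rz": 0,"tx": 35,"ty": -17.2,"tz": 0,"claw": 93}
    - {"rx": 0,"ry": 0,"rz": 0,"tx": 35,"ty": -17.2,"tz": 0,"claw": 93}
    - {"rx": 0,"ry": 0,"rz": 0,"tx": 35,"ty": -17.2,"tz": 0,"claw": 93}
    - {"rx": 0,"ry": 0,"rz": 0,"tx": 35,"ty": -17.2,"tz": 0,"claw": 93}
    - {"rx": 0,"ry": 0,"rz": 0,"tx": 35,"ty": -17.2,"tz": 0,"claw": 93}
    - {"rx": 0,"ry": 0,"rz": 0,"tx": 0,"ty": 0,"tz": 0,"claw": 93}

```text
clock: 6.9
tcp_pos: [0.4541, 0.1097, 0.1809]
tool_rot: [-2.219, -2.221, 0.002]
contact_force: [0.1, -0.5, 0.1]
opening: 1.0
finger_force: 0.0
```

```bash
python3 - <<'E'
from h import *
c=get('wrist'); P=cloud(c)
m=(abs(P[...,2]-.089)<.008)&(np.hypot(P[...,0]-.460,P[...,1]-.106)<.045)
vv,uu=np.nonzero(m); h=cv2.minEnclosingCircle(np.c_[uu,vv].astype(np.float32)); p=plane(c,[h[0]],.089)[0]; print(h,p,np.median(P[m],0))
to([p[0],p[1],.052])
E
```

```text
((325.8242492675781, 231.76702880859375), 29.834213256835938) [0.4599034  0.10848128 0.089     ] [0.45998316 0.10912012 0.08956157]
t 6.95 tcp [0.4556 0.1077 0.181 ] yaz 0.06 zax [-1.4e-03  1.0e-04 -1.0e+00] open 93.0 ff 0.0 q [0.13 0.21 1.86 0.   1.08 0.13] F [-0.2 -0.4  0.2]
tool delta mm [  0.7   4.5 129. ]
```

Request:
step_arm:
  deltas:
    - {"rx": 0,"ry": 0,"rz": 0,"tx": 0,"ty": 4.3,"tz": 30,"claw": 93}
    - {"rx": 0,"ry": 0,"rz": 0,"tx": 0,"ty": 0,"tz": 35,"claw": 93}
    - {"rx": 0,"ry": 0,"rz": 0,"tx": 0,"ty": 0,"tz": 35,"claw": 93}
    - {"rx": 0,"ry": 0,"rz": 0,"tx": 0,"ty": 0,"tz": 20,"claw": 93}
    - {"rx": 0,"ry": 0,"rz": 0,"tx": 0,"ty": 0,"tz": 9,"claw": 93}
    - {"rx": 0,"ry": 0,"rz": 0,"tx": 0,"ty": 0,"tz": 0,"claw": 60}
    - {"rx": 0,"ry": 0,"rz": 0,"tx": 0,"ty": 0,"tz": 0,"claw": 45}
    - {"rx": 0,"ry": 0,"rz": 0,"tx": 0,"ty": 0,"tz": 0,"claw": 45}
    - {"rx": 0,"ry": 0,"rz": 0,"tx": 0,"ty": 0,"tz": 0,"claw": 45}
    - {"rx": 0,"ry": 0,"rz": 0,"tx": 0,"ty": 0,"tz": 0,"claw": 45}

```text
clock: 7.78
tcp_pos: [0.4623, 0.1056, 0.0538]
tool_rot: [2.224, 2.217, 0.002]
contact_force: [0.9, 0.5, 0.5]
opening: 0.689
finger_force: 0.0
```

Request:
step_arm:
  deltas:
    - {"rx": 0,"ry": 0,"rz": 0,"tx": 0,"ty": 0,"tz": 0,"claw": 45}
    - {"rx": 0,"ry": 0,"rz": 0,"tx": 0,"ty": 0,"tz": 0,"claw": 45}
    - {"rx": 0,"ry": 0,"rz": 0,"tx": 0,"ty": 0,"tz": 0,"claw": 45}
    - {"rx": 0,"ry": 0,"rz": 0,"tx": 0,"ty": 0,"tz": 0,"claw": 45}

```text
clock: 8.12
tcp_pos: [0.4619, 0.1056, 0.0532]
tool_rot: [2.224, 2.218, 0.001]
contact_force: [-1.7, -0.3, 7.6]
opening: 0.577
finger_force: 30.0
```

Request:
step_arm:
  deltas:
    - {"rx": 0,"ry": 0,"rz": 0,"tx": 0,"ty": 0,"tz": -20,"claw": 45}
    - {"rx": 0,"ry": 0,"rz": 0,"tx": 0,"ty": 0,"tz": -34,"claw": 45}
    - {"rx": 0,"ry": 0,"rz": 0,"tx": 0,"ty": 0,"tz": -34,"claw": 45}
    - {"rx": 0,"ry": 0,"rz": 0,"tx": 0,"ty": 0,"tz": -34,"claw": 45}
    - {"rx": 0,"ry": 0,"rz": 0,"tx": -29,"ty": 0,"tz": 0,"claw": 45}
    - {"rx": 0,"ry": 0,"rz": 0,"tx": -29,"ty": 0,"tz": 0,"claw": 45}
    - {"rx": 0,"ry": 0,"rz": 0,"tx": -29,"ty": 20,"tz": 0,"claw": 45}
    - {"rx": 0,"ry": 0,"rz": 0,"tx": -29,"ty": 20,"tz": 0,"claw": 45}
    - {"rx": 0,"ry": 0,"rz": 0,"tx": -29,"ty": 20,"tz": 0,"claw": 45}
    - {"rx": 0,"ry": 0,"rz": 0,"tx": -29,"ty": 20,"tz": 0,"claw": 45}

```text
clock: 8.95
tcp_pos: [0.5415, -0.0703, 0.1745]
tool_rot: [-2.224, -2.218, 0.0]
contact_force: [0.9, 0.0, -2.9]
opening: 0.576
finger_force: 30.0
```

Request:
step_arm:
  deltas:
    - {"rx": 0,"ry": 0,"rz": 0,"tx": -30,"ty": 25,"tz": 0,"claw": 45}
    - {"rx": 0,"ry": 0,"rz": 0,"tx": -30,"ty": 25,"tz": 0,"claw": 45}
    - {"rx": 0,"ry": 0,"rz": 0,"tx": 0,"ty": 30,"tz": 0,"claw": 45}
    - {"rx": 0,"ry": 0,"rz": 0,"tx": 0,"ty": 0,"tz": 0,"claw": 45}
    - {"rx": 0,"ry": 0,"rz": 0,"tx": 0,"ty": 0,"tz": 0,"claw": 45}

```text
clock: 9.37
tcp_pos: [0.6211, -0.1291, 0.1734]
tool_rot: [-2.224, -2.217, 0.001]
contact_force: [-0.3, 0.2, -3.4]
opening: 0.576
finger_force: 30.0
```

```bash
python3 - <<'E'
from h import *
to([.6223,-.1295,.0605])
c=get('wrist'); P=cloud(c)
m=(abs(P[...,2]-.036)<.006)&(P[...,0]>.55)&(P[...,0]<.70)&(P[...,1]<.02)&(P[...,1]>-.27)
print(cv2.minAreaRect((P[m][:,:2]*1000).astype(np.float32)))
t=np.array(env.sense()['tcp_pos']); z=t[2]+.036
m=(abs(P[...,2]-z)<.006)&(np.hypot(P[...,0]-t[0],P[...,1]-t[1])<.033)
vv,uu=np.nonzero(m); h=cv2.minEnclosingCircle(np.c_[uu,vv].astype(np.float32)); print(m.sum(),h,plane(c,[h[0]],z))
E
```

```text
t 9.37 tcp [ 0.6211 -0.1291  0.1734] yaz -0.19 zax [-1.8e-03  6.0e-04 -1.0e+00] open 53.5 ff 30.0 q [-0.28  0.52  1.43  0.    1.2  -0.28] F [-0.3  0.2 -3.4]
tool delta mm [ -0.4   1.4 112.9]
((621.931396484375, -128.34793090820312), (229.540283203125, 86.36787414550781), 80.57881927490234)
7560 ((318.0, 283.5), 60.00218200683594) [[ 0.62040693 -0.12127389  0.20970094]]
```

Aligned with the middle cell. I lower it now.

Request:
step_arm:
  deltas:
    - {"rx": 0,"ry": 0,"rz": 0,"tx": -1,"ty": 1,"tz": 30,"claw": 45}
    - {"rx": 0,"ry": 0,"rz": 0,"tx": 0,"ty": 0,"tz": 30,"claw": 45}
    - {"rx": 0,"ry": 0,"rz": 0,"tx": 0,"ty": 0,"tz": 25,"claw": 45}
    - {"rx": 0,"ry": 0,"rz": 0,"tx": 0,"ty": 0,"tz": 16,"claw": 45}
    - {"rx": 0,"ry": 0,"rz": 0,"tx": 0,"ty": 0,"tz": 6,"claw": 45}
    - {"rx": 0,"ry": 0,"rz": 0,"tx": 0,"ty": 0,"tz": 4,"claw": 45}
    - {"rx": 0,"ry": 0,"rz": 0,"tx": 0,"ty": 0,"tz": 0,"claw": 45}
    - {"rx": 0,"ry": 0,"rz": 0,"tx": 0,"ty": 0,"tz": 0,"claw": 45}

```text
clock: 10.08
tcp_pos: [0.6224, -0.1299, 0.065]
tool_rot: [2.224, 2.217, 0.001]
contact_force: [0.1, -0.3, -2.4]
opening: 0.576
finger_force: 30.0
```

Request:
step_arm:
  deltas:
    - {"rx": 0,"ry": 0,"rz": 0,"tx": 0,"ty": 0,"tz": 4,"claw": 45}
    - {"rx": 0,"ry": 0,"rz": 0,"tx": 0,"ty": 0,"tz": 0,"claw": 45}
    - {"rx": 0,"ry": 0,"rz": 0,"tx": 0,"ty": 0,"tz": 0,"claw": 45}

```text
clock: 10.33
tcp_pos: [0.622, -0.13, 0.0601]
tool_rot: [2.225, 2.218, 0.0]
contact_force: [0.8, 0.6, -3.4]
opening: 0.575
finger_force: 30.0
```

Request:
step_arm:
  deltas:
    - {"rx": 0,"ry": 0,"rz": 0,"tx": 0,"ty": 0,"tz": 0,"claw": 60}
    - {"rx": 0,"ry": 0,"rz": 0,"tx": 0,"ty": 0,"tz": 0,"claw": 70}
    - {"rx": 0,"ry": 0,"rz": 0,"tx": 0,"ty": 0,"tz": 0,"claw": 80}
    - {"rx": 0,"ry": 0,"rz": 0,"tx": 0,"ty": 0,"tz": 0,"claw": 85}
    - {"rx": 0,"ry": 0,"rz": 0,"tx": 0,"ty": 0,"tz": 0,"claw": 85}
    - {"rx": 0,"ry": 0,"rz": 0,"tx": 0,"ty": 0,"tz": -20,"claw": 85}
    - {"rx": 0,"ry": 0,"rz": 0,"tx": 0,"ty": 0,"tz": -40,"claw": 85}
    - {"rx": 0,"ry": 0,"rz": 0,"tx": 0,"ty": 0,"tz": -40,"claw": 85}
    - {"rx": 0,"ry": 0,"rz": 0,"tx": 0,"ty": 0,"tz": -40,"claw": 70}
    - {"rx": 0,"ry": 0,"rz": 0,"tx": 0,"ty": 0,"tz": -40,"claw": 60}

```text
clock: 11.17
tcp_pos: [0.6216, -0.1299, 0.2419]
tool_rot: [2.225, 2.218, 0.0]
contact_force: [-0.4, 0.8, -0.8]
opening: 0.82
finger_force: 0.0
```

Request:
step_arm:
  deltas:
    - {"rx": 0,"ry": 0,"rz": 0,"tx": 0,"ty": -20,"tz": -20,"claw": 60}
    - {"rx": 0,"ry": 0,"rz": 0,"tx": 0,"ty": -35,"tz": 0,"claw": 60}
    - {"rx": 0,"ry": 0,"rz": 0,"tx": 0,"ty": -35,"tz": 0,"claw": 60}
    - {"rx": 0,"ry": 0,"rz": 0,"tx": 0,"ty": 0,"tz": 0,"claw": 60}
    - {"rx": 0,"ry": 0,"rz": 0,"tx": 0,"ty": 0,"tz": 0,"claw": 60}

```text
clock: 11.58
tcp_pos: [0.5311, -0.1297, 0.2605]
tool_rot: [2.225, 2.217, 0.001]
contact_force: [0.8, -0.4, -0.1]
opening: 0.647
finger_force: 0.0
```

```bash
python3 - <<'E'
from h import *
to(None)
for n in('wrist','top'):
  c=get(n); P=cloud(c)
  for k,q in dict(c0=(.6097,-.205),c1=(.6223,-.128),j3=(.637,-.051)).items():
    m=(abs(P[...,2]-.095)<.008)&(np.hypot(P[...,0]-q[0],P[...,1]-q[1])<.045)
    vv,uu=np.nonzero(m)
    if len(vv)>20:
      h=cv2.minEnclosingCircle(np.c_[uu,vv].astype(np.float32)); print(n,k,m.sum(),h[1],plane(c,[h[0]],.095).round(4),np.median(P[m],0).round(4))
  m=(P[...,2]>.125)&(P[...,2]<.21)&(np.hypot(P[...,0]-.62,P[...,1]-.125)<.06)
  vv,uu=np.nonzero(m); print(n,'stand pts',m.sum(), (uu.min(),uu.max(),vv.min(),vv.max()) if m.sum() else 0)
  if m.sum()and n=='top':
    q=P[m]
    for lo,hi in((.13,.15),(.175,.188),(.190,.208)):
      k=(q[:,2]>lo)&(q[:,2]<hi); print(lo,k.sum(),q[k].mean(0).round(4))
    a=c['frame'][170:255,230:310]; a=cv2.resize(a,None,fx=5,fy=5,interpolation=cv2.INTER_CUBIC)
    b=load('wrist')['frame']; b=cv2.resize(b,(400,300)); o=np.zeros((425,800,3),np.uint8); o[:425,:400]=a; o[:300,400:]=b; cv2.imwrite('pics/m1.png',o[:,:,::-1])
E
```

```text
t 11.58 tcp [ 0.5311 -0.1297  0.2605] yaz -0.21 zax [ 9.e-04 -3.e-04 -1.e+00] open 60.2 ff 0.0 q [-0.32  0.28  1.57  0.    1.3  -0.32] F [ 0.8 -0.4 -0.1]
wrist c0 1189 23.200233459472656 [[ 0.6117 -0.205   0.095 ]] [ 0.6112 -0.1989  0.0956]
wrist c1 1866 25.017671585083008 [[ 0.6189 -0.1264  0.095 ]] [ 0.619  -0.1266  0.0955]
wrist j3 2238 27.988313674926758 [[ 0.6348 -0.0487  0.095 ]] [ 0.6356 -0.0495  0.0954]
wrist stand pts 0 0
top c1 23 6.670932292938232 [[ 0.6254 -0.1067  0.095 ]] [ 0.6259 -0.1054  0.0948]
top j3 468 12.251535415649414 [[ 0.6367 -0.0509  0.095 ]] [ 0.637  -0.0509  0.0947]
top stand pts 360 (np.int64(253), np.int64(278), np.int64(197), np.int64(221))
0.13 142 [0.6191 0.1244 0.1413]
0.175 98 [0.6217 0.1241 0.1811]
0.19 43 [0.6037 0.1024 0.1983]
```

View pics/m1.png

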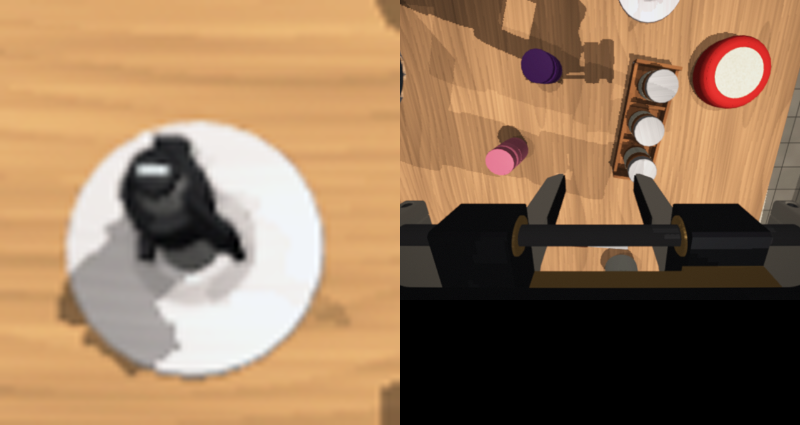

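The pictures show all three jars standing in their cells, with lids at (640,170), (648,130) and (662,85) in the wrist half. Stand: base centre at (195,249) in the left half, paddle at (230,245). I go above the stand and turn the hand.

Request:
step_arm:
  deltas:
    - {"rx": 0,"ry": 0,"rz": 0,"tx": 34,"ty": 12,"tz": -9,"claw": 60}
    - {"rx": 0,"ry": 0,"rz": 0,"tx": 34,"ty": 12,"tz": -9,"claw": 60}
    - {"rx": 0,"ry": 0,"rz": 0,"tx": 34,"ty": 12,"tz": -9,"claw": 60}
    - {"rx": 0,"ry": 0,"rz": 0,"tx": 34,"ty": 12,"tz": -9,"claw": 60}
    - {"rx": 0,"ry": 0,"rz": 0,"tx": 34,"ty": 12,"tz": -9,"claw": 60}
    - {"rx": 0,"ry": 0,"rz": 0,"tx": 34,"ty": 12,"tz": -9,"claw": 60}
    - {"rx": 0,"ry": 0,"rz": 0,"tx": 34,"ty": 12,"tz": 0,"claw": 60}
    - {"rx": 0,"ry": 0,"rz": -0.12,"tx": 0,"ty": 0,"tz": 0,"claw": 60}
    - {"rx": 0,"ry": 0,"rz": -0.12,"tx": 0,"ty": 0,"tz": 0,"claw": 60}
    - {"rx": 0,"ry": 0,"rz": -0.12,"tx": 0,"ty": 0,"tz": 0,"claw": 60}

```text
clock: 12.52
tcp_pos: [0.6176, 0.1093, 0.3129]
tool_rot: [-1.782, -2.587, 0.001]
contact_force: [-0.3, 0.6, 0.3]
opening: 0.645
finger_force: 0.0
```

Request:
step_arm:
  deltas:
    - {"rx": 0,"ry": 0,"rz": -0.12,"tx": 0,"ty": 0,"tz": 0,"claw": 60}
    - {"rx": 0,"ry": 0,"rz": -0.12,"tx": 0,"ty": 0,"tz": 0,"claw": 60}
    - {"rx": 0,"ry": 0,"rz": -0.12,"tx": 0,"ty": 0,"tz": 0,"claw": 60}
    - {"rx": 0,"ry": 0,"rz": -0.12,"tx": 0,"ty": 0,"tz": 0,"claw": 60}
    - {"rx": 0,"ry": 0,"rz": -0.12,"tx": 0,"ty": 0,"tz": 0,"claw": 60}
    - {"rx": 0,"ry": 0,"rz": -0.12,"tx": 0,"ty": 0,"tz": 0,"claw": 60}
    - {"rx": 0,"ry": 0,"rz": -0.12,"tx": 0,"ty": 0,"tz": 0,"claw": 60}
    - {"rx": 0,"ry": 0,"rz": -0.12,"tx": 0,"ty": 0,"tz": 0,"claw": 60}
    - {"rx": 0,"ry": 0,"rz": -0.12,"tx": 0,"ty": 0,"tz": 0,"claw": 60}
    - {"rx": 0,"ry": 0,"rz": -0.12,"tx": 0,"ty": 0,"tz": 0,"claw": 60}

```text
clock: 13.35
tcp_pos: [0.6176, 0.1085, 0.3132]
tool_rot: [-0.012, -3.141, -0.0]
contact_force: [-0.5, 0.0, -0.6]
opening: 0.642
finger_force: 0.0
```

Request:
step_arm:
  deltas:
    - {"rx": 0,"ry": 0,"rz": -0.12,"tx": 0,"ty": 0,"tz": 0,"claw": 60}
    - {"rx": 0,"ry": 0,"rz": -0.12,"tx": 0,"ty": 0,"tz": 0,"claw": 60}
    - {"rx": 0,"ry": 0,"rz": -0.12,"tx": 0,"ty": 0,"tz": 0,"claw": 60}
    - {"rx": 0,"ry": 0,"rz": 0,"tx": 0,"ty": 0,"tz": 0,"claw": 60}

```text
clock: 13.68
tcp_pos: [0.6175, 0.1084, 0.3132]
tool_rot: [0.55, -3.093, -0.0]
contact_force: [-0.7, -0.4, 0.2]
opening: 0.645
finger_force: 0.0
```

```bash
cat > st.py <<'E'
from h import *
import sys
to([.6195,.1245,.147])
c=get('wrist'); P=cloud(c); f=c['frame']
near=np.hypot(P[...,0]-.62,P[...,1]-.125)<.075
# base disc: white pixels, z small
hsv=cv2.cvtColor(f,cv2.COLOR_RGB2HSV)
m=near&(P[...,2]>.003)&(P[...,2]<.025)&(hsv[...,1]<50)
q=P[m][:,:2]; (x,y),r=cv2.minEnclosingCircle((q*1000).astype(np.float32)); print('base',m.sum(),x,y,r)
for lo,hi in((.136,.148),(.178,.187),(.193,.206)):
    k=near&(P[...,2]>lo)&(P[...,2]<hi); q=P[k]
    if len(q)>5:
        print(lo,len(q),'mean',q.mean(0).round(4),'circ',[np.round(v,1) for v in cv2.minEnclosingCircle((q[:,:2]*1000).astype(np.float32))],'rect',cv2.minAreaRect((q[:,:2]*1000).astype(np.float32)))
cv2.imwrite('pics/%s.png'%sys.argv[1],f[:,:,::-1])
E
python3 st.py w3
```

```text
t 13.68 tcp [0.6175 0.1084 0.3132] yaz 110.17 zax [-3.e-04 -0.e+00 -1.e+00] open 60.0 ff 0.0 q [ 0.1   0.41  1.26  0.    1.47 -1.82] F [-0.7 -0.4  0.2]
tool delta mm [ -7.5  14.4 166.2]
base 3525 624.6915283203125 127.79676055908203 61.71764373779297
0.136 407 mean [0.6178 0.1251 0.1422] circ [array([612.3, 119.4]), np.float64(31.8)] rect ((612.287841796875, 121.28076171875), (56.760318756103516, 38.145652770996094), 26.375625610351562)
0.178 353 mean [0.6217 0.125  0.1818] circ [array([613.4, 114.1]), np.float64(28.0)] rect ((611.5478515625, 116.6716537475586), (55.7319450378418, 21.12383270263672), 39.539371490478516)
0.193 184 mean [0.6035 0.1032 0.1985] circ [array([604.1, 103.4]), np.float64(13.9)] rect ((604.0684814453125, 103.4799575805664), (27.84380340576172, 6.064126968383789), 49.836830139160156)
```

View pics/w3.png

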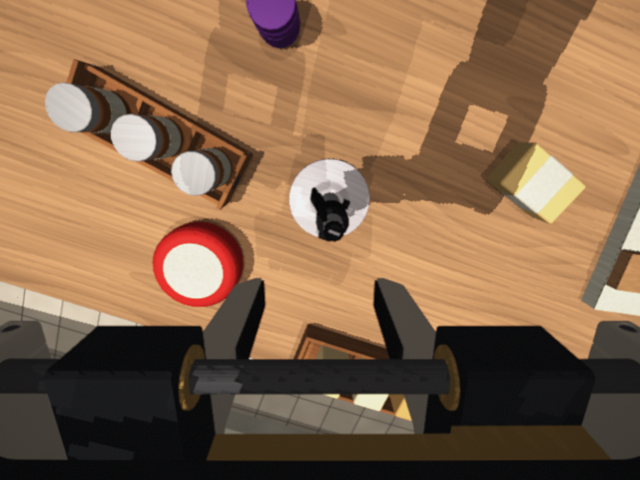

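The wrist view shows the stand at (330,195), with the paddle pointing to (315,195). The fingers are about 60° clear of it. Base circle and paddle line both put the axis at (0.6247, 0.1278). I go over it.

Request:
step_arm:
  deltas:
    - {"rx": 0,"ry": 0,"rz": 0,"tx": -6.5,"ty": 7.5,"tz": 20,"claw": 60}
    - {"rx": 0,"ry": 0,"rz": 0,"tx": -6.5,"ty": 8,"tz": 30,"claw": 60}
    - {"rx": 0,"ry": 0,"rz": 0,"tx": 0,"ty": 0,"tz": 30,"claw": 60}
    - {"rx": 0,"ry": 0,"rz": 0,"tx": 0,"ty": 0,"tz": 20,"claw": 60}
    - {"rx": 0,"ry": 0,"rz": 0,"tx": 0,"ty": 0,"tz": 0,"claw": 60}
    - {"rx": 0,"ry": 0,"rz": 0,"tx": 0,"ty": 0,"tz": 0,"claw": 60}

```text
clock: 14.23
tcp_pos: [0.6237, 0.1272, 0.2134]
tool_rot: [0.536, -3.094, -0.0]
contact_force: [0.3, 0.7, 0.2]
opening: 0.647
finger_force: 0.0
```

```bash
sed -i 's/.6195,.1245/.6245,.1275/' st.py; python3 st.py w4
```

```text
t 14.23 tcp [0.6237 0.1272 0.2134] yaz 109.67 zax [-1.3e-03 -1.0e-04 -1.0e+00] open 60.2 ff 0.0 q [ 0.13  0.49  1.38  0.    1.28 -1.79] F [0.3 0.7 0.2]
tool delta mm [-0.9  0.  66.4]
base 4974 624.5263671875 127.92271423339844 61.508113861083984
0.136 710 mean [0.6153 0.1265 0.1423] circ [array([612.9, 119.5]), np.float64(32.0)] rect ((612.4281005859375, 121.39232635498047), (57.44258499145508, 38.000343322753906), 27.391508102416992)
0.178 712 mean [0.6207 0.1245 0.1819] circ [array([612.5, 115.3]), np.float64(28.1)] rect ((615.7704467773438, 113.25808715820312), (55.846649169921875, 20.89182472229004), 59.197940826416016)
0.193 393 mean [0.6033 0.1036 0.1984] circ [array([604., 104.]), np.float64(14.0)] rect ((604.1851196289062, 103.82866668701172), (28.060651779174805, 6.177406311035156), 49.913238525390625)
```

Request:
step_arm:
  deltas:
    - {"rx": 0,"ry": 0,"rz": 0,"tx": -1,"ty": 0,"tz": 25,"claw": 60}
    - {"rx": 0,"ry": 0,"rz": 0,"tx": 0,"ty": 0,"tz": 25,"claw": 60}
    - {"rx": 0,"ry": 0,"rz": 0,"tx": 0,"ty": 0,"tz": 10,"claw": 60}
    - {"rx": 0,"ry": 0,"rz": 0,"tx": 0,"ty": 0,"tz": 5,"claw": 60}
    - {"rx": 0,"ry": 0,"rz": 0,"tx": 0,"ty": 0,"tz": 0,"claw": 60}
    - {"rx": 0,"ry": 0,"rz": 0,"tx": 0,"ty": 0,"tz": 0,"claw": 60}

```text
clock: 14.78
tcp_pos: [0.6254, 0.1275, 0.1504]
tool_rot: [-0.54, 3.093, -0.0]
contact_force: [-0.3, 0.1, 0.2]
opening: 0.645
finger_force: 0.0
```

Request:
step_arm:
  deltas:
    - {"rx": 0,"ry": 0,"rz": 0,"tx": 0,"ty": 0,"tz": 2,"claw": 40}
    - {"rx": 0,"ry": 0,"rz": 0,"tx": 0,"ty": 0,"tz": 0,"claw": 15}
    - {"rx": 0,"ry": 0,"rz": 0,"tx": 0,"ty": 0,"tz": 0,"claw": 15}
    - {"rx": 0,"ry": 0,"rz": 0,"tx": 0,"ty": 0,"tz": 0,"claw": 15}
    - {"rx": 0,"ry": 0,"rz": 0,"tx": 0,"ty": 0,"tz": 0,"claw": 15}
    - {"rx": 0,"ry": 0,"rz": 0,"tx": 0,"ty": 0,"tz": 0,"claw": 15}
    - {"rx": 0,"ry": 0,"rz": 0,"tx": 0,"ty": 0,"tz": 0,"claw": 15}
    - {"rx": 0,"ry": 0,"rz": 0,"tx": 0,"ty": 0,"tz": 0,"claw": 15}

```text
clock: 15.45
tcp_pos: [0.6246, 0.1274, 0.1469]
tool_rot: [-0.541, 3.094, 0.0]
contact_force: [-0.4, 0.3, 1.1]
opening: 0.17
finger_force: 0.7
```

```bash
python3 -c "
from h import *
to([.6245,.1275,.178])"
```

```text
t 15.45 tcp [0.6246 0.1274 0.1469] yaz 109.84 zax [ 2.e-04  1.e-04 -1.e+00] open 15.8 ff 0.7 q [ 0.13  0.55  1.45  0.    1.14 -1.79] F [-0.4  0.3  1.1]
tool delta mm [  0.1   0.1 -31.1]
```

```bash
python3 - <<'E'
from h import *
c=get('wrist'); a=cv2.resize(c['frame'][150:390,170:490],(400,300))
c=get('scene'); P=cloud(c)
m=np.hypot(P[...,0]-.6245,P[...,1]-.1275)<.05; m&=P[...,2]>.1
vv,uu=np.nonzero(m); u0,v0=int(np.median(uu)),int(np.median(vv)); print(u0,v0)
b=cv2.resize(c['frame'][v0-40:v0+50,u0-60:u0+60],(400,300),interpolation=cv2.INTER_CUBIC)
cv2.imwrite('pics/m2.png',np.hstack([a,b])[:,:,::-1])
E
```

```text
381 166
```

View pics/m2.png

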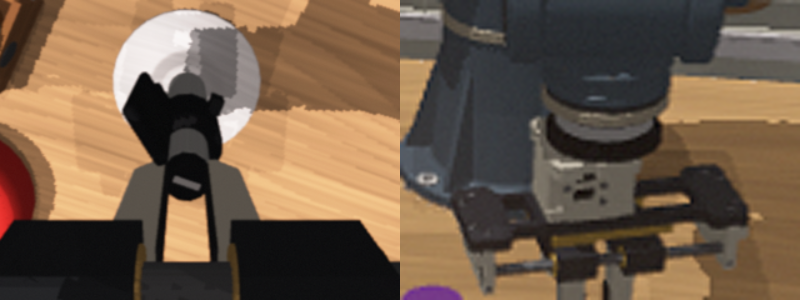

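The wrist half shows the cap at (187,175), apparently in front of the fingertips. I check with depth in the tool frame.

```bash
python3 - <<'E'
from h import *
to(None)
c=load('wrist'); P=cloud(c); s=env.sense(); Rt=R.from_rotvec(s['tool_rot']).as_matrix(); T=(P-np.asarray(s['tcp_pos']))@Rt*1000
for (u,v) in [(187,165),(187,182),(187,195),(140,200),(235,200),(160,220),(215,220),(190,140),(185,85),(140,90),(187,230),(160,190),(215,190)]:
    U,V=170+int(u*.8),150+int(v*.8); print((u,v),(U,V),'tool',T[V,U].round(1),'world',P[V,U].round(4),c['frame'][V,U])
E
```

```text
t 15.55 tcp [0.6246 0.1275 0.1469] yaz 109.84 zax [ 2.e-04  3.e-04 -1.e+00] open 15.0 ff 0.9 q [ 0.13  0.55  1.45  0.    1.14 -1.79] F [-0.9  1.1  2. ]
(187, 165) (319, 282) tool [  7.6   0.8 -35.2] world [0.6172 0.1257 0.1821] [10  9 12]
(187, 182) (319, 295) tool [  0.1   0.8 -35.6] world [0.6243 0.1283 0.1825] [103  97  96]
(187, 195) (319, 306) tool [ -6.7   0.8 -35.6] world [0.6306 0.1305 0.1825] [11 11 11]
(140, 200) (282, 310) tool [  9.8 -15.5 -68.8] world [0.6206 0.1096 0.2157] [90 82 74]
(235, 200) (358, 310) tool [  8.9  18.2 -67.1] world [0.6101 0.1417 0.214 ] [89 82 74]
(160, 220) (298, 326) tool [  7.2  -8.  -77.4] world [0.6205 0.1176 0.2243] [14 12 11]
(215, 220) (342, 326) tool [  9.5  10.2 -81.1] world [0.6122 0.1338 0.228 ] [69 64 57]
(190, 140) (322, 262) tool [  84.2    0.9 -199. ] world [0.545  0.0997 0.3459] [67 65 63]
(185, 85) (318, 218) tool [14.8 -0.2 77.6] world [0.6108 0.1224 0.0693] [69 66 64]
(140, 90) (282, 222) tool [ 39.2 -18.9 -28.4] world [0.5941 0.0965 0.1753] [9 9 8]
(187, 230) (319, 334) tool [-145.6    0.7  146.4] world [7.614e-01 1.777e-01 5.000e-04] [233 182 126]
(160, 190) (298, 302) tool [  9.3  -8.9 -60.7] world [0.6189 0.1159 0.2076] [86 79 71]
(215, 190) (342, 302) tool [  9.4  11.5 -60.8] world [0.6118 0.1351 0.2077] [89 82 73]
```

Request:
step_arm:
  deltas:
    - {"rx": 0,"ry": 0,"rz": 0,"tx": 0,"ty": 0,"tz": 0,"claw": 5}
    - {"rx": 0,"ry": 0,"rz": 0,"tx": 0,"ty": 0,"tz": 0,"claw": 5}
    - {"rx": 0,"ry": 0,"rz": 0,"tx": 0,"ty": 0,"tz": 0,"claw": 5}
    - {"rx": 0,"ry": 0,"rz": 0,"tx": 0,"ty": 0,"tz": 0,"claw": 5}

```text
clock: 15.88
tcp_pos: [0.6248, 0.1271, 0.1469]
tool_rot: [-0.541, 3.094, -0.001]
contact_force: [0.4, -2.1, 2.1]
opening: 0.058
finger_force: 1.3
```

```bash
python3 - <<'E'
from h import *
to(None)
for n in('wrist','scene'):
  c=get(n); P=cloud(c); s=env.sense(); Rt=R.from_rotvec(s['tool_rot']).as_matrix(); T=(P-np.asarray(s['tcp_pos']))@Rt*1000
  f=c['frame'].astype(int)
  for z in range(-90,25,10):
    m=(abs(T[...,2]-z)<5)&(abs(T[...,0])<20)&(abs(T[...,1])<40)
    if m.sum()<4: print(n,z,m.sum()); continue
    q=T[m]; h=np.histogram(q[:,1],bins=np.arange(-40,41,5))[0]
    print(n,z,m.sum(),'x',np.percentile(q[:,0],[2,50,98]).round(),'yhist',h.tolist(),'bright',f[m].mean().round())
E
```

```text
t 15.88 tcp [0.6248 0.1271 0.1469] yaz 109.84 zax [ 6.e-04 -5.e-04 -1.e+00] open 5.4 ff 1.3 q [ 0.13  0.55  1.45 -0.    1.14 -1.79] F [ 0.4 -2.1  2.1]
wrist -90 334 x [-0.  8. 10.] yhist [0, 0, 0, 0, 0, 0, 0, 167, 117, 50, 0, 0, 0, 0, 0, 0] bright 47.0
wrist -80 664 x [ 7.  9. 10.] yhist [0, 0, 0, 0, 50, 84, 87, 113, 67, 107, 82, 74, 0, 0, 0, 0] bright 69.0
wrist -70 846 x [ 7.  9. 10.] yhist [0, 0, 0, 0, 68, 136, 133, 84, 50, 132, 136, 107, 0, 0, 0, 0] bright 76.0
wrist -60 739 x [-4.  9. 10.] yhist [0, 0, 0, 0, 40, 115, 113, 103, 71, 116, 110, 71, 0, 0, 0, 0] bright 76.0
wrist -50 667 x [ 8.  9. 20.] yhist [0, 0, 0, 0, 31, 129, 171, 58, 40, 91, 93, 54, 0, 0, 0, 0] bright 66.0
wrist -40 588 x [-8.  9. 19.] yhist [0, 0, 0, 0, 7, 44, 85, 137, 155, 82, 62, 16, 0, 0, 0, 0] bright 56.0
wrist -30 341 x [-10.   9.  19.] yhist [0, 0, 0, 0, 0, 0, 31, 119, 150, 40, 1, 0, 0, 0, 0, 0] bright 28.0
wrist -20 210 x [ 4.  9. 19.] yhist [0, 0, 0, 0, 0, 0, 35, 54, 56, 52, 13, 0, 0, 0, 0, 0] bright 62.0
wrist -10 189 x [ 4. 10. 18.] yhist [0, 0, 0, 0, 0, 0, 31, 49, 48, 48, 13, 0, 0, 0, 0, 0] bright 64
[... 822 characters left out ...]
ene -40 51 x [-13.  -9.   6.] yhist [0, 0, 0, 0, 7, 6, 7, 6, 12, 7, 6, 0, 0, 0, 0, 0] bright 81.0
scene -30 43 x [-13.  -9.  15.] yhist [0, 0, 0, 0, 1, 5, 10, 10, 9, 8, 0, 0, 0, 0, 0, 0] bright 51.0
scene -20 43 x [-14.  -9.  19.] yhist [0, 0, 0, 0, 2, 11, 10, 7, 7, 6, 0, 0, 0, 0, 0, 0] bright 79.0
scene -10 43 x [-15.  -8.  18.] yhist [0, 0, 0, 0, 2, 11, 14, 5, 6, 5, 0, 0, 0, 0, 0, 0] bright 77.0
scene 0 69 x [-18.  -9.  18.] yhist [0, 0, 0, 0, 5, 19, 15, 8, 8, 6, 6, 2, 0, 0, 0, 0] bright 56.0
scene 10 81 x [-20. -12.  19.] yhist [0, 0, 0, 0, 17, 16, 10, 6, 9, 7, 10, 6, 0, 0, 0, 0] bright 40.0
scene 20 44 x [-19. -16.   4.] yhist [0, 0, 0, 0, 15, 7, 5, 3, 4, 4, 4, 2, 0, 0, 0, 0] bright 41.0
```

```bash
python3 - <<'E'
from h import *
for n in('wrist','scene'):
  c=load(n); P=cloud(c); s=env.sense(); Rt=R.from_rotvec(s['tool_rot']).as_matrix(); T=(P-np.asarray(s['tcp_pos']))@Rt*1000
  for a,b in((-19,-15),(-15,-12),(12,15),(15,19)):
    m=(T[...,1]>a)&(T[...,1]<b)&(abs(T[...,0])<13)&(T[...,2]>-90)&(T[...,2]<30)
    print(n,a,b,m.sum(),np.histogram(T[m][:,2],bins=np.arange(-90,31,5))[0].tolist())
E
```

```text
wrist -19 -15 196 [0, 3, 47, 37, 31, 25, 15, 18, 13, 7, 0, 0, 0, 0, 0, 0, 0, 0, 0, 0, 0, 0, 0, 0]
wrist -15 -12 282 [0, 4, 47, 42, 41, 35, 35, 24, 28, 22, 4, 0, 0, 0, 0, 0, 0, 0, 0, 0, 0, 0, 0, 0]
wrist 12 15 427 [0, 2, 48, 42, 40, 33, 33, 32, 24, 26, 7, 0, 0, 0, 0, 0, 0, 0, 116, 18, 2, 2, 2, 0]
wrist 15 19 509 [0, 2, 63, 53, 48, 39, 32, 29, 25, 15, 1, 0, 0, 0, 0, 0, 0, 0, 123, 50, 7, 11, 9, 2]
scene -19 -15 75 [3, 3, 5, 4, 8, 2, 7, 6, 3, 7, 0, 0, 0, 0, 0, 0, 0, 0, 4, 6, 4, 6, 3, 4]
scene -15 -12 35 [1, 3, 1, 2, 2, 3, 3, 2, 2, 2, 1, 0, 0, 1, 0, 0, 0, 1, 2, 5, 1, 1, 1, 1]
scene 12 15 27 [1, 3, 2, 1, 3, 1, 1, 2, 2, 4, 1, 0, 0, 0, 0, 0, 0, 0, 1, 3, 0, 1, 0, 1]
scene 15 19 30 [3, 2, 2, 4, 3, 2, 2, 1, 1, 0, 0, 0, 0, 0, 0, 0, 0, 0, 2, 5, 1, 0, 1, 1]
```

Both cameras show the real fingertips about 38 mm short of the reported TCP, so the fingers closed just above the cap. The lid grips of the jars fit this too. I measure where the tips end and where the hand's body begins.

```bash
python3 - <<'E'
from h import *
for n in('wrist','scene'):
  c=load(n); P=cloud(c); s=env.sense(); Rt=R.from_rotvec(s['tool_rot']).as_matrix(); T=(P-np.asarray(s['tcp_pos']))@Rt*1000
  m=(abs(T[...,1])>12)&(abs(T[...,1])<19)&(abs(T[...,0])<13)&(T[...,2]>-70)&(T[...,2]<-20); print(n,'tip',np.sort(T[m][:,2])[-8:].round(1))
  for a,b in((-94,-50),(-50,-24),(-24,24),(24,50),(50,94)):
    m=(T[...,1]>a)&(T[...,1]<b)&(abs(T[...,0])<50)&(T[...,2]>-180)&(T[...,2]<-20)
    q=T[m]; print(n,a,b,len(q),'zmax',np.percentile(q[:,2],[50,90,98,100]).round(1) if len(q) else '', 'x@',np.percentile(q[:,0],[2,98]).round() if len(q) else '')
  print(n, np.histogram(T[(abs(T[...,1])>25)&(abs(T[...,1])<90)&(abs(T[...,0])<50)][:,2],bins=np.arange(-180,0,10))[0])
E
```

```text
wrist tip [-39.5 -39.2 -38.9 -38.8 -38.5 -38.5 -38.5 -38.1]
wrist -94 -50 11054 zmax [-131.5 -120.9 -118.5 -116.3] x@ [-8. 35.]
wrist -50 -24 11322 zmax [-143.4 -132.2 -126.6 -121.9] x@ [21. 36.]
wrist -24 24 37705 zmax [-140.7  -65.4  -34.9  -20. ] x@ [ 7. 36.]
wrist 24 50 9803 zmax [-141.  -131.2 -125.1 -121.4] x@ [21. 36.]
wrist 50 94 11727 zmax [-131.7 -120.8 -118.3 -116.4] x@ [-9. 35.]
wrist [    0     0  7319  7725 16836  8969  1605     0     0     0     0     0
     0     0     0     0     0]
scene tip [-42.9 -42.7 -42.2 -41.3 -40.4 -39.1 -36.2 -23. ]
scene -94 -50 471 zmax [-157.7 -129.7 -120.  -117.1] x@ [-38.  30.]
scene -50 -24 338 zmax [-155.  -126.7  -94.4  -20.6] x@ [-38.  25.]
scene -24 24 1103 zmax [-110.4  -38.2  -23.1  -20. ] x@ [-38.  30.]
scene 24 50 206 zmax [-150.5 -131.  -124.5 -123.4] x@ [-38.  21.]
scene 50 94 483 zmax [-157.1 -128.7 -119.5 -116.3] x@ [-38.  30.]
scene [ 49 163 667 127 211 136  28   0   0   0   0   0   0   0   0   1   0]
```

Fingertips are at tool z −38.5 mm and the hand's body at −118 mm, so the tool ends about 38 mm higher than reported. I open, go 37 mm lower and grip.

Request:
step_arm:
  deltas:
    - {"rx": 0,"ry": 0,"rz": 0,"tx": 0,"ty": 0,"tz": -10,"claw": 20}
    - {"rx": 0,"ry": 0,"rz": 0,"tx": 0,"ty": 0,"tz": 0,"claw": 50}
    - {"rx": 0,"ry": 0,"rz": 0,"tx": 0,"ty": 0,"tz": 0,"claw": 50}
    - {"rx": 0,"ry": 0,"rz": 0,"tx": 0,"ty": 0,"tz": 0,"claw": 50}
    - {"rx": 0,"ry": 0,"rz": 0,"tx": 0,"ty": 0,"tz": 0,"claw": 50}
    - {"rx": 0,"ry": 0,"rz": 0,"tx": 0,"ty": 0,"tz": 0,"claw": 50}
    - {"rx": 0,"ry": 0,"rz": 0,"tx": 0,"ty": 0,"tz": 0,"claw": 50}
    - {"rx": 0,"ry": 0,"rz": 0,"tx": 0,"ty": 0,"tz": 0,"claw": 50}

```text
clock: 16.65
tcp_pos: [0.6245, 0.1274, 0.1566]
tool_rot: [0.541, -3.094, -0.0]
contact_force: [-0.4, 0.0, 0.5]
opening: 0.527
finger_force: 0.0
```

Request:
step_arm:
  deltas:
    - {"rx": 0,"ry": 0,"rz": 0,"tx": 0,"ty": 0,"tz": 10,"claw": 50}
    - {"rx": 0,"ry": 0,"rz": 0,"tx": 0,"ty": 0,"tz": 10,"claw": 50}
    - {"rx": 0,"ry": 0,"rz": 0,"tx": 0,"ty": 0,"tz": 10,"claw": 50}
    - {"rx": 0,"ry": 0,"rz": 0,"tx": 0,"ty": 0,"tz": 10,"claw": 50}
    - {"rx": 0,"ry": 0,"rz": 0,"tx": 0,"ty": 0,"tz": 5,"claw": 50}
    - {"rx": 0,"ry": 0,"rz": 0,"tx": 0,"ty": 0,"tz": 0,"claw": 50}
    - {"rx": 0,"ry": 0,"rz": 0,"tx": 0,"ty": 0,"tz": 0,"claw": 50}

```text
clock: 17.23
tcp_pos: [0.6245, 0.1274, 0.1114]
tool_rot: [0.541, -3.094, -0.0]
contact_force: [0.1, -0.1, 0.9]
opening: 0.538
finger_force: 0.0
```

Request:
step_arm:
  deltas:
    - {"rx": 0,"ry": 0,"rz": 0,"tx": 0,"ty": 0,"tz": 0,"claw": 30}
    - {"rx": 0,"ry": 0,"rz": 0,"tx": 0,"ty": 0,"tz": 0,"claw": 10}
    - {"rx": 0,"ry": 0,"rz": 0,"tx": 0,"ty": 0,"tz": 0,"claw": 10}
    - {"rx": 0,"ry": 0,"rz": 0,"tx": 0,"ty": 0,"tz": 0,"claw": 10}
    - {"rx": 0,"ry": 0,"rz": 0,"tx": 0,"ty": 0,"tz": 0,"claw": 10}
    - {"rx": 0,"ry": 0,"rz": 0,"tx": 0,"ty": 0,"tz": 0,"claw": 10}
    - {"rx": 0,"ry": 0,"rz": 0,"tx": 0,"ty": 0,"tz": 0,"claw": 10}

```text
clock: 17.82
tcp_pos: [0.6247, 0.1274, 0.112]
tool_rot: [-0.541, 3.094, 0.0]
contact_force: [-0.4, 0.3, 1.8]
opening: 0.231
finger_force: 30.0
```

```bash
python3 st.py w5
```

```text
t 17.82 tcp [0.6247 0.1274 0.112 ] yaz 109.84 zax [ 5.e-04  1.e-04 -1.e+00] open 21.5 ff 30.0 q [ 0.13  0.59  1.48  0.    1.08 -1.79] F [-0.4  0.3  1.8]
tool delta mm [  0.2   0.1 -35. ]
base 8165 624.6216430664062 128.0927734375 61.6170654296875
0.136 1263 mean [0.6091 0.1222 0.1423] circ [array([604.7, 117.8]), np.float64(26.5)] rect ((610.5818481445312, 115.84850311279297), (53.051490783691406, 19.346363067626953), 71.84449005126953)
0.178 2768 mean [0.6175 0.1237 0.1822] circ [array([607.1, 120.7]), np.float64(30.1)] rect ((616.661865234375, 118.20095825195312), (59.10688400268555, 34.26385498046875), 76.61567687988281)
0.193 2183 mean [0.6087 0.1128 0.1988] circ [array([610. , 116.8]), np.float64(27.9)] rect ((615.4168090820312, 114.89239501953125), (54.15902328491211, 29.247745513916016), 71.74694061279297)
```

Gripped: 30 N at 21.5 mm. I lift 30 mm.

Request:
step_arm:
  deltas:
    - {"rx": 0,"ry": 0,"rz": 0,"tx": 0,"ty": 0,"tz": -8,"claw": 10}
    - {"rx": 0,"ry": 0,"rz": 0,"tx": 0,"ty": 0,"tz": -8,"claw": 10}
    - {"rx": 0,"ry": 0,"rz": 0,"tx": 0,"ty": 0,"tz": -8,"claw": 10}
    - {"rx": 0,"ry": 0,"rz": 0,"tx": 0,"ty": 0,"tz": -6,"claw": 10}
    - {"rx": 0,"ry": 0,"rz": 0,"tx": 0,"ty": 0,"tz": 0,"claw": 10}
    - {"rx": 0,"ry": 0,"rz": 0,"tx": 0,"ty": 0,"tz": 0,"claw": 10}
    - {"rx": 0,"ry": 0,"rz": 0,"tx": 0,"ty": 0,"tz": 0,"claw": 10}

```text
clock: 18.45
tcp_pos: [0.6245, 0.1274, 0.1416]
tool_rot: [0.541, -3.095, -0.0]
contact_force: [0.7, 0.6, -3.2]
opening: 0.234
finger_force: 30.0
```

```bash
cat > mk.py <<'E'
from h import *
to([.6246,.1274,.142])
c=get('wrist'); P=cloud(c); hsv=cv2.cvtColor(c['frame'],cv2.COLOR_RGB2HSV)
s=env.sense(); Rt=R.from_rotvec(s['tool_rot']).as_matrix(); T=(P-np.array([.6246,.1276,s['tcp_pos'][2]]))@Rt*1000
m=(np.hypot(P[...,0]-.6246,P[...,1]-.1276)<.010)&(P[...,2]>.19)&(P[...,2]<.225)
print('cap top',m.sum(),np.percentile(P[m][:,2],[5,50,95]) if m.sum() else '')
# dark/bright along front line of the rod, T y ~0, by world height
m=(abs(T[...,1])<4)&(abs(np.hypot(T[...,0],T[...,1])-11)<4)&(T[...,0]>0)
for z in np.arange(.130,.215,.003):
    k=m&(abs(P[...,2]-z)<.0015); 
    if k.sum(): print(round(z,3),k.sum(),int(np.median(hsv[k][:,2])),end=' | ')
k=(P[...,2]>.190)&(P[...,2]<.206)&(np.hypot(P[...,0]-.6246,P[...,1]-.1276)<.055)&(T[...,0]>14)
q=(P[k][:,:2]*1000).astype(np.float32); print('\npaddle',len(q),cv2.minAreaRect(q) if len(q)>5 else '', 'az',np.degrees(np.arctan2(*(P[k][:,:2].mean(0)-[.6246,.1276])[::-1])))
E
python3 mk.py
```

```text
t 18.45 tcp [0.6245 0.1274 0.1416] yaz 109.84 zax [-1.e-04 -0.e+00 -1.e+00] open 21.8 ff 30.0 q [ 0.13  0.55  1.45  0.    1.13 -1.79] F [ 0.7  0.6 -3.2]
tool delta mm [-0.1 -0.  -0.4]
cap top 1579 [0.20277257 0.21136773 0.21259042]
0.142 94 16 | 0.145 24 67 | 0.148 20 73 | 0.151 26 72 | 0.154 24 73 | 0.157 22 72 | 0.16 27 73 | 0.163 28 72 | 0.166 33 72 | 0.169 28 72 | 0.172 31 72 | 0.175 33 72 | 0.178 37 72 | 0.181 35 73 | 0.184 38 72 | 0.187 45 72 | 0.19 43 72 | 0.193 46 72 | 0.196 47 72 | 0.199 42 72 | 0.202 66 71 | 0.205 57 11 | 0.208 74 11 | 0.211 135 12 | 0.214 4 14 | 
paddle 939 ((603.8790893554688, 103.75309753417969), (27.586139678955078, 6.640037536621094), 49.14877700805664) az -132.56537263403047
```

Cap top at 0.212 m, exactly 30 mm up, with the lever still open. I hold briefly and begin the clockwise sweep.

Request:
step_arm:
  deltas:
    - {"rx": 0,"ry": 0,"rz": 0,"tx": 0,"ty": 0,"tz": 0,"claw": 10}
    - {"rx": 0,"ry": 0,"rz": 0,"tx": 0,"ty": 0,"tz": 0,"claw": 10}
    - {"rx": 0,"ry": 0,"rz": 0.08,"tx": 0,"ty": 0,"tz": 0,"claw": 10}
    - {"rx": 0,"ry": 0,"rz": 0.08,"tx": 0,"ty": 0,"tz": 0,"claw": 10}
    - {"rx": 0,"ry": 0,"rz": 0.08,"tx": 0,"ty": 0,"tz": 0,"claw": 10}
    - {"rx": 0,"ry": 0,"rz": 0.08,"tx": 0,"ty": 0,"tz": 0,"claw": 10}
    - {"rx": 0,"ry": 0,"rz": 0.08,"tx": 0,"ty": 0,"tz": 0,"claw": 10}
    - {"rx": 0,"ry": 0,"rz": 0.08,"tx": 0,"ty": 0,"tz": 0,"claw": 10}
    - {"rx": 0,"ry": 0,"rz": 0.08,"tx": 0,"ty": 0,"tz": 0,"claw": 10}
    - {"rx": 0,"ry": 0,"rz": 0.08,"tx": 0,"ty": 0,"tz": 0,"claw": 10}

```text
clock: 19.33
tcp_pos: [0.6247, 0.1274, 0.1415]
tool_rot: [0.466, 3.107, 0.0]
contact_force: [2.3, -0.3, -3.8]
opening: 0.236
finger_force: 30.6
```

```bash
python3 mk.py
```

```text
t 19.33 tcp [0.6247 0.1274 0.1415] yaz 72.95 zax [ 3.e-04  0.e+00 -1.e+00] open 21.9 ff 30.6 q [ 0.13  0.55  1.45 -0.    1.13 -1.15] F [ 2.3 -0.3 -3.8]
tool delta mm [ 0.1 -0.  -0.5]
cap top 1392 [0.20897641 0.21148952 0.21257227]
0.142 76 12 | 0.145 30 63 | 0.148 24 73 | 0.151 20 72 | 0.154 25 72 | 0.157 22 72 | 0.16 33 72 | 0.163 26 73 | 0.166 29 72 | 0.169 30 72 | 0.172 36 72 | 0.175 27 72 | 0.178 39 72 | 0.181 37 72 | 0.184 35 72 | 0.187 40 72 | 0.19 42 72 | 0.193 46 72 | 0.196 51 72 | 0.199 48 72 | 0.202 65 72 | 0.205 51 12 | 0.208 81 11 | 0.211 155 12 | 0.214 6 11 | 
paddle 953 ((597.5138549804688, 110.67008972167969), (26.76127815246582, 6.433622360229492), 33.95139694213867) az -149.95255189606547
```

The finger has met the paddle (moved from −131° to −147°). The mast height is unchanged, so I continue.

Request:
step_arm:
  deltas:
    - {"rx": 0,"ry": 0,"rz": 0.07,"tx": 0,"ty": 0,"tz": 0,"claw": 10}
    - {"rx": 0,"ry": 0,"rz": 0.07,"tx": 0,"ty": 0,"tz": 0,"claw": 10}
    - {"rx": 0,"ry": 0,"rz": 0.07,"tx": 0,"ty": 0,"tz": 0,"claw": 10}
    - {"rx": 0,"ry": 0,"rz": 0.07,"tx": 0,"ty": 0,"tz": 0,"claw": 10}
    - {"rx": 0,"ry": 0,"rz": 0.07,"tx": 0,"ty": 0,"tz": 0,"claw": 10}
    - {"rx": 0,"ry": 0,"rz": 0.07,"tx": 0,"ty": 0,"tz": 0,"claw": 10}
    - {"rx": 0,"ry": 0,"rz": 0.07,"tx": 0,"ty": 0,"tz": 0,"claw": 10}
    - {"rx": 0,"ry": 0,"rz": 0,"tx": 0,"ty": 0,"tz": 0,"claw": 10}

```text
clock: 20.05
tcp_pos: [0.6247, 0.1275, 0.1415]
tool_rot: [1.202, 2.903, 0.0]
contact_force: [2.7, 1.8, -3.6]
opening: 0.235
finger_force: 30.7
```

```bash
cat >> mk.py <<'E'
print('torque',np.round(s['ft_torque'],3),'jt6',np.round(s['joint_torque'][5],3))
E
python3 mk.py | grep -v 0.142
```

```text
t 20.05 tcp [0.6247 0.1275 0.1415] yaz 45.01 zax [ 2.e-04  2.e-04 -1.e+00] open 21.9 ff 30.7 q [ 0.13  0.55  1.45  0.    1.13 -0.66] F [ 2.7  1.8 -3.6]
tool delta mm [-0.  -0.1 -0.5]
cap top 1301 [0.20995453 0.21160971 0.21263054]
paddle 968 ((592.5429077148438, 125.6865463256836), (27.187347412109375, 6.189871311187744), 5.372509479522705) az -178.35959568335767
torque [ 0.427 -0.708  0.001] jt6 0.719
```

Request:
step_arm:
  deltas:
    - {"rx": 0,"ry": 0,"rz": 0.05,"tx": 0,"ty": 0,"tz": 0,"claw": 10}
    - {"rx": 0,"ry": 0,"rz": 0.05,"tx": 0,"ty": 0,"tz": 0,"claw": 10}
    - {"rx": 0,"ry": 0,"rz": 0.05,"tx": 0,"ty": 0,"tz": 0,"claw": 10}
    - {"rx": 0,"ry": 0,"rz": 0,"tx": 0,"ty": 0,"tz": 0,"claw": 10}

```text
clock: 20.43
tcp_pos: [0.6247, 0.1273, 0.1415]
tool_rot: [1.412, 2.806, -0.0]
contact_force: [2.7, 0.7, -5.5]
opening: 0.237
finger_force: 31.1
```

```bash
python3 mk.py | grep -v 0.142
```

```text
t 20.43 tcp [0.6247 0.1273 0.1415] yaz 36.57 zax [ 2.e-04 -1.e-04 -1.e+00] open 22.0 ff 31.1 q [ 0.13  0.55  1.45 -0.    1.13 -0.51] F [ 2.7  0.7 -5.5]
tool delta mm [ 0.1  0.  -0.5]
cap top 1282 [0.21006532 0.21171627 0.21272898]
paddle 969 ((592.4810791015625, 129.51165771484375), (6.304507732391357, 27.164554595947266), 89.12722778320312) az 174.63097409300903
torque [ 0.269 -0.869  0.116] jt6 0.59
```

Request:
step_arm:
  deltas:
    - {"rx": 0,"ry": 0,"rz": 0.05,"tx": 0,"ty": 0,"tz": 0,"claw": 10}
    - {"rx": 0,"ry": 0,"rz": 0.05,"tx": 0,"ty": 0,"tz": 0,"claw": 10}
    - {"rx": 0,"ry": 0,"rz": 0,"tx": 0,"ty": 0,"tz": 0,"claw": 10}

```text
clock: 20.73
tcp_pos: [0.6247, 0.1265, 0.1416]
tool_rot: [1.55, 2.731, -0.002]
contact_force: [2.9, -3.7, -6.9]
opening: 0.235
finger_force: 32.9
```

```bash
python3 mk.py | grep -v 0.142
```

```text
t 20.73 tcp [0.6247 0.1265 0.1416] yaz 30.84 zax [ 2.0e-04 -1.5e-03 -1.0e+00] open 21.8 ff 32.9 q [ 0.13  0.55  1.45 -0.    1.13 -0.41] F [ 2.9 -3.7 -6.9]
tool delta mm [ 0.9  0.4 -0.4]
cap top 1274 [0.21026184 0.21170775 0.21274238]
paddle 886 ((591.6362915039062, 129.50772094726562), (6.555648326873779, 25.42948341369629), 89.1777114868164) az 174.48559053625914
torque [-0.438 -0.953  0.249] jt6 0.654
```

Request:
step_arm:
  deltas:
    - {"rx": 0,"ry": 0,"rz": 0.04,"tx": 0,"ty": 0,"tz": 0,"claw": 10}
    - {"rx": 0,"ry": 0,"rz": 0.04,"tx": 0,"ty": 0,"tz": 0,"claw": 10}
    - {"rx": 0,"ry": 0,"rz": 0,"tx": 0,"ty": 0,"tz": 0,"claw": 10}
    - {"rx": 0,"ry": 0,"rz": 0,"tx": 0,"ty": 0,"tz": 0,"claw": 10}

```text
clock: 21.12
tcp_pos: [0.6247, 0.1257, 0.1415]
tool_rot: [1.654, 2.669, -0.003]
contact_force: [2.8, -9.0, -5.5]
opening: 0.234
finger_force: 34.7
```

```bash
python3 mk.py | grep -v 0.142
```

```text
t 21.12 tcp [0.6247 0.1257 0.1415] yaz 26.41 zax [-0.     -0.0026 -1.    ] open 21.8 ff 34.7 q [ 0.13  0.55  1.45 -0.    1.14 -0.33] F [ 2.8 -9.  -5.5]
tool delta mm [ 1.6  0.7 -0.5]
cap top 1275 [0.21027093 0.2116905  0.21273442]
paddle 772 ((590.6541748046875, 129.66648864746094), (6.2794060707092285, 23.59549903869629), 88.22274780273438) az 174.45498419813075
torque [-1.166 -0.867  0.361] jt6 0.435
```

The paddle has stayed put while the push rose to 9 N, so it is at its stop. The cap top is still at 0.212 m and the grip holds. I hand in.

```bash
python3 -c "
from h import *
print(env.sign_off())"
```

```text
the job is handed in; nothing more can be done
None
```

The job is handed in: both jars stand in the two empty cells, and the mast is held with its ring mark level with the clamp's top. The lever is shut against its stop and the hand still grips the mast; this is from the cameras and force readings, as no verdict came back.

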